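# Sort kiln props by length and rack the tray

### The job

Sort all the kiln props lying about the bench into the tray by length: each goes flat on the floor of the row that matches its length, lying across the row, 60 mm props in the narrowest row, 80 mm in the medium one, 100 mm in the widest. Only when every prop is sorted, slide the loaded tray into the slotted rack until it is fully home against the end stop, with the props still in their rows. Leave the jar and the mug where they stand.

Things in the scene. Friction and masses are not known exactly. Their poses are not given: they have to be found in the camera images.
- prop_60_a: kiln prop: plain buff square bar, 60 mm long, 28 x 28 mm across, 48 g, lying on the table at the start. Origin at its centre (14 mm above what it lies on), x along its length. May be absent.
- prop_60_b: kiln prop: plain buff square bar, 60 mm long, 28 x 28 mm across, 48 g, lying on the table at the start. Origin at its centre (14 mm above what it lies on), x along its length. May be absent.
- prop_60_c: kiln prop: plain buff square bar, 60 mm long, 28 x 28 mm across, 48 g, lying on the table at the start. Origin at its centre (14 mm above what it lies on), x along its length. May be absent.
- prop_80_a: kiln prop: plain buff square bar, 80 mm long, 28 x 28 mm across, 64 g, lying on the table at the start. Origin at its centre (14 mm above what it lies on), x along its length. May be absent.
- prop_80_b: kiln prop: plain buff square bar, 80 mm long, 28 x 28 mm across, 64 g, lying on the table at the start. Origin at its centre (14 mm above what it lies on), x along its length. May be absent.
- prop_80_c: kiln prop: plain buff square bar, 80 mm long, 28 x 28 mm across, 64 g, lying on the table at the start. Origin at its centre (14 mm above what it lies on), x along its length. May be absent.
- prop_100_a: kiln prop: plain buff square bar, 100 mm long, 28 x 28 mm across, 80 g, lying on the table at the start. Origin at its centre (14 mm above what it lies on), x along its length. May be absent.
- prop_100_b: kiln prop: plain buff square bar, 100 mm long, 28 x 28 mm across, 80 g, lying on the table at the start. Origin at its centre (14 mm above what it lies on), x along its length. May be absent.
- tray: loose aluminium tray, about 0.35 kg, on the table before the rack's mouth. Outside 196 mm (x) by 298 mm (y); floor 5 mm thick; walls and dividers 4 mm thick, tops 17 mm above the table. Two dividers along x make three rows, each 188 mm long in x; props lie across them (along y). A fin handle stands out 45 mm from the middle of the -x wall. Origin: centre of the underside; +x towards the rack.
- row_60 (a point): middle of the 74 mm wide row (the narrowest, at the tray's +y side), on its floor, 5 mm above the tray's underside; axes as the tray's. For the 60 mm props.
- row_80 (a point): middle of the 94 mm wide row (at the tray's -y side), on its floor; axes as the tray's. For the 80 mm props.
- row_100 (a point): middle of the 114 mm wide row (the widest, in the middle), on its floor; axes as the tray's. For the 100 mm props.
- fin (a point): top centre of the tray's fin handle: a flat black upright plate 14 mm thick (y), 45 mm long (x), from the table to 45 mm high; this point is 120.5 mm from the tray's centre towards -x. Axes as the tray's.
- rack: fixed wooden rack on the table, no floor. Cheeks 56 mm high from x=0, inner faces 308 mm apart, lips 44 to 56 mm above the table reach 11 mm inward. Guide blocks 40 mm high flare outward to x=-50 mm. End stop face at x=208 mm; tray fully home: its origin at x=108. Origin: mid-mouth, on the table; the tray goes in towards +x.
- glaze_jar: bystander: glaze jar, 68 mm across, 70 mm high; origin under its centre.
- mug: bystander: blue mug, 74 mm across plus handle, 75 mm high; origin under its centre.
Not all that is in view belongs to the job. Leave any orange look-alike of the prop_100_b alone. Leave any green look-alike of the prop_60_a alone.

How it is judged:
By the outcome, as a careful person would: the job done as asked, in the order asked, and still so for the second after the job is handed in, with the robot touching nothing.
Of prop_60_a, prop_60_b, prop_60_c, prop_80_a, prop_80_b, prop_80_c, prop_100_a, prop_100_b only 6 to 8 are there at a start; the rules pass over those that are not, and their reading is None.
At some moment in a run one of prop_60_a, prop_60_b, prop_60_c, prop_80_a, prop_80_b, prop_80_c, prop_100_a, prop_100_b may be knocked a few centimetres aside while the robot is not near it.
Once in a run the grip may slacken for a moment while it holds something.
It also fails if it takes over 208 s, if anything falls off the work surface, if the arm or the gripper's body presses on something with over 40 N, if the wrist force passes 120 N, or if a joint passes its speed limit or range.

### The arm

A 6-joint arm with a two-finger parallel gripper is mounted at the origin on the work surface. World frame = base frame: x ahead of the robot, y to its left, z up, the work surface at z = 0. Lengths are in m, angles in rad, forces in N, time in s.
With the tool pointing down it reaches from about 0.425 to 1.125 m from the base axis. Payload 14.9 kg.
Tool frame: the origin (TCP) lies at the centre of the arm's flange, where the gripper is bolted on; the fingertips stand 191 mm ahead of it and the grasp point (between the pads) lies 172 mm ahead of it; z points along the fingers, y is the line along which they close (so a half turn about z gives the same grasp; the last joint's range is limited). The gripper opens to 91 mm and grips with 3 to 60 N. Pads are 32 mm wide; open, the fingers measure 118 mm over their backs; the gripper's body (76 mm by 178 mm) begins 60 mm behind the grasp point.
Start: joints at [-0.033, 0.379, 1.734, -0, 1.028, -0.033], TCP at [0.7, -0, 0.405] pointing down, gripper open.
Joint ranges: [-2.77, 2.77], [-0.74, 2.19], [0, 2.66], [-1.06, 4.2], [0.31, 2.87], [-3.08, 3.08]. Speed limits (rad/s): [1.89, 1.89, 2.39, 3.14, 3.14, 3.14].

### API

Orientations are given as a rotation vector (axis times angle).
In Python, from plant import bot, snapshot, masks_of, pinpoint gives the robot as it stands.
- The arm moves only by the tool servo_tool, never from a script. Its argument "targets" is a list of rows, each a list of 7 numbers: the turn, a rotation vector about the tool's x, y, z each as a share of 6 degrees, from -1 to 1, then the shift along the tool's x, y, z each as a share of 0.025 m, from -1 to 1, then the opening, from 0 (shut) to 1 (fully open). In form: [[wx, wy, wz, tx, ty, tz, claw], ...]. A call has exactly 5 rows; each row shifts and turns the commanded pose from where the row before left it, along the tool's axes as they then stand; what a row does not reach is not made up. A row lasts 1/12 s, in which the tool goes at most 41.7 mm and 7.16 degrees, less where a joint would pass 70% of its speed; a pose out of reach is approached as far as the arm can. A call with a number of a shift or a turn outside -1 to 1 is refused whole. A call with a gripper value outside its range is refused whole. The fingers move at their own pace and stop on an object; "grip_force" is the grip in N (left out, the last holds). Time passes only in rows, so rows that do not move let the fingers close, or fill a call up. It gives the time, the measured TCP pose, the force, the opening and the grip force at its end, in the units of the state.
- bot.get_obs(): the state, without advancing time (a new reading comes with each control period).
- snapshot(name): name is "scene" or "side" or "wrist"; returns a dict with "frame" (480x640x3 uint8, red, green, blue), "range_z" (480x640 float32, m along the optical axis (not along the pixel's ray), 0 where there is no reading), "vfov" (degrees; the focal length in pixels is half the picture's height over the tangent of half this angle, whatever the lens; pixels are square), "cx", "cy" (the principal point, pixels), "rvec" (rotation vector, rad) and "tvec" (3), from world to camera coordinates, as OpenCV has them. Camera axes: x right, y down, z forward; pixel columns grow to the right and rows downward; lengths in m; the calibration is good to about 2 mm. The wrist camera is an equidistant fisheye: a pixel r from the principal point sees the ray r / f radians off the axis. A picture is of the moment at which its call begins.
- bot.close_job(): hands the job in; it is judged then, once.
Trained networks look in a picture, given as the dict that the camera call returned (one of the last four; its "shot" number tells which), for a name from the list of things; names that differ only in an ending like _2 or _b are one class to them, and where a whole thing is asked for, a point or a joint stands for the part that bears it (a point fixed in the world has none). Each returns a list of dicts, best first, with "conf" (0 to 1); they miss things now and then, are a little off and sometimes report something else, mostly with a low value. They report only what shows in the picture. A call takes as long as a camera call. They do not tell look-alikes from the thing itself.
- masks_of(picture, query): "pixels" (480x640 bool, what is visible of it) and "bbox" ([left, top, width, height] in pixels, round what is visible of it).
- pinpoint(picture, query): "location" ([row, column] in pixels: a listed point, or the origin of a listed thing).
The state is a dict: "time": time; "joint_positions": joint angles; "joint_velocities": joint speeds; "joint_efforts": joint torques, N m; "position": TCP position; "tcp_rot": TCP orientation; "ft_force": force on the tool from outside, world axes, zero at the start; "ft_torque": the same for the moment, N m; "grip_width": finger opening in m; "gripper_force": force on a finger pad.
Only numpy, scipy, OpenCV 4.12 (cv2) and the standard library are available. Lean on these libraries where they do the work, as an engineer would, in place of code of your own. Each camera call takes 0.05 s, during which the arm holds its last target. There are 200 camera calls.

## Working session

There is one attempt and no reset: what is moved stays moved. The work goes in short steps, Python scripts to look and compute and a tool call to move; the robot and the scene stay as the last step left them, time stands still between calls to the robot, and variables do not carry over. Pictures are saved under pics/ and viewed, at most 14 in all, crops included, and the job is handed in when it is done.

Besides the shell and the picture viewer there is one more tool, called after ">>>" as name(argument=value, ...), one argument or row to a line, values as JSON. servo_tool: Moves the arm, as the interface text tells. Shift numbers are shares of 0.025 m and turn numbers shares of 6 degrees, none past 1 either way. Its arguments: {"type":"object","properties":{"targets":{"type":"array","items":{"type":"array","items":{"type":"number","minimum":-1,"maximum":1}}},"grip_force":{"type":"number"}},"required":["targets"]}

```bash
mkdir -p pics; ls; cat > h.py <<'E'
import numpy as np, cv2
from plant import bot, snapshot, masks_of, pinpoint
def pose(p): 
    R,_=cv2.Rodrigues(np.array(p['rvec'],float)); return R,np.array(p['tvec'],float).ravel()
def world(p):
    """per-pixel world xyz, from the depth (pinhole cameras)"""
    R,t=pose(p); f=240/np.tan(np.radians(p['vfov'])/2); z=p['range_z'].astype(float)
    v,u=np.mgrid[:480,:640]
    c=np.stack([(u-p['cx'])/f*z,(v-p['cy'])/f*z,z],-1)
    w=(c-t)@R; w[z==0]=np.nan; return w
def ray(p,uv,zw):
    """pixel -> world point at height zw"""
    R,t=pose(p); f=240/np.tan(np.radians(p['vfov'])/2)
    d=R.T@np.array([(uv[0]-p['cx'])/f,(uv[1]-p['cy'])/f,1]); o=-R.T@t
    return o+d*(zw-o[2])/d[2]
def save(p,n): cv2.imwrite('pics/'+n,p['frame'][:,:,::-1])
E
python3 - <<'E'
from h import *
for n in ('scene','side'):
    p=snapshot(n); save(p,n+'0.png'); R,t=pose(p); print(n,p['vfov'],-R.T@t,R[2])
    for q in ('prop_60_a','prop_80_a','prop_100_a','tray','rack','glaze_jar','mug'):
        w=world(p)
        for m in masks_of(p,q): 
            x=w[m['pixels']]; print(q,round(m['conf'],2),m['bbox'],np.nanmedian(x,0).round(3))
    for q in ('fin','row_60','row_80','row_100','tray','rack'):
        for m in pinpoint(p,q)[:1]:
            print('pt',q,round(m['conf'],2),m['location'],ray(p,m['location'][::-1],{'fin':.045,'tray':0,'rack':0}.get(q,.005)).round(4))
print(bot.get_obs())
E
```

```text
pics
scene 47.11755731613486 [ 1.12566189 -0.90279616  0.80719454] [-0.450732    0.67953689 -0.57885256]
prop_60_a 0.78 [246.2, 302.2, 25.7, 21.2] [ 0.564 -0.287  0.024]
prop_60_a 0.63 [396.5, 169.4, 11.8, 20.3] [0.563 0.389 0.024]
prop_60_a 0.63 [202.6, 380.4, 39.0, 26.5] [ 0.639 -0.48   0.025]
prop_60_a 0.55 [200.6, 338.2, 27.5, 31.3] [ 0.565 -0.416  0.025]
prop_80_a 0.64 [155.4, 310.5, 38.3, 37.1] [ 0.453 -0.41   0.024]
prop_80_a 0.33 [261.1, 332.9, 61.6, 58.5] [ 0.715 -0.371  0.043]
prop_100_a 0.73 [194.9, 280.8, 47.9, 32.1] [ 0.461 -0.293  0.024]
prop_100_a 0.64 [329.4, 141.8, 28.1, 22.2] [0.321 0.432 0.016]
tray 0.7 [276.9, 205.6, 133.4, 94.2] [0.592 0.008 0.004]
rack 0.76 [330.6, 217.5, 188.4, 145.9] [ 0.858 -0.147  0.039]
glaze_jar 0.59 [438.5, 177.8, 30.3, 31.9] [0.73  0.336 0.042]
mug 0.68 [261.7, 331.6, 59.5, 57.3] [ 0.716 -0.37   0.043]
pt fin 0.69 [217.8, 306.5] [0.4692 0.03   0.045 ]
pt row_60 0.84 [228.2, 366.8] [0.5901 0.1245 0.005 ]
pt row_80 0.84 [228.2, 366.8] [0.5901 0.1245 0.005 ]
pt row_100 0.84 [228.2, 366.8] [0.5901 0.1245 0.005 ]
pt tray 0.84 [253.5, 343.5] [
[... 1313 characters left out ...]
'joint_positions': array([-3.32762321e-02,  3.78893002e-01,  1.73419606e+00,  2.94787222e-05,
        1.02845518e+00, -3.33250710e-02]), 'joint_velocities': array([ 0.00043197,  0.00066687,  0.00048106, -0.00080043,  0.00011284,
       -0.00052075]), 'joint_efforts': array([ 5.05469197e-04, -7.63680983e+01, -4.34739697e+01,  6.51088427e-02,
        3.89932177e-02, -8.79039135e-05]), 'position': array([7.00018806e-01, 1.22856828e-05, 4.04738608e-01]), 'tcp_rot': array([2.22139132e+00, 2.22146602e+00, 8.09114529e-05]), 'ft_force': array([ 0.28848989,  0.03564905, -0.17819384]), 'ft_torque': array([ 0.00152667,  0.0223757 , -0.01589562]), 'gripper_force': 0.0, 'grip_width': 0.09098033143597742}
```

View pics/scene0.png

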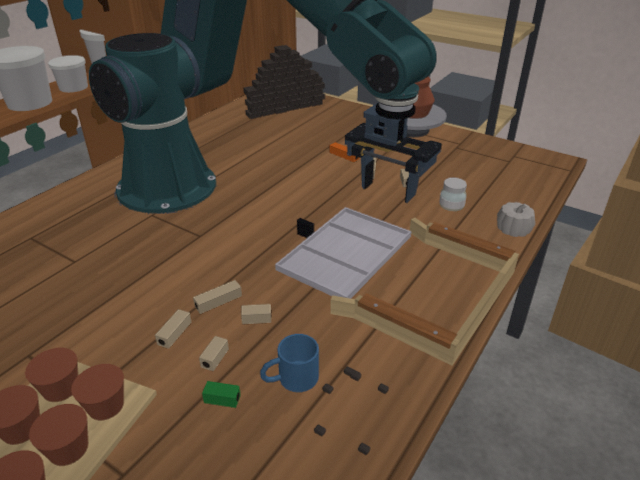

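View pics/side0.png

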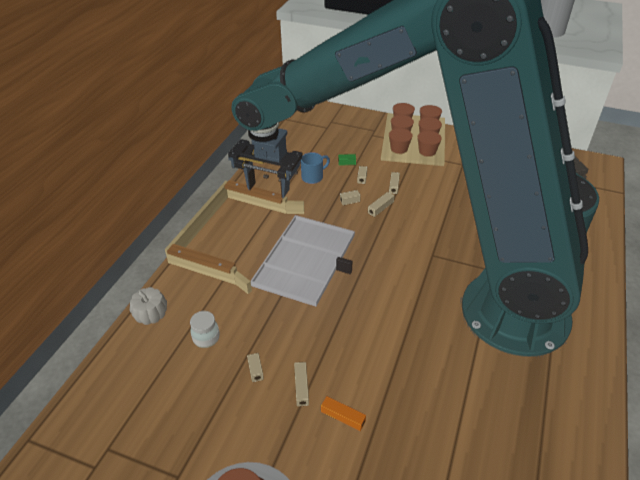

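Scene view: buff props at (218,296), (173,328), (256,314), (214,353). The side view adds (255,367) and (301,383). Could be mistaken for a prop: the green bar at scene (221,394) and the orange bar at scene (342,151) / side (343,413). Neither is buff, so both stay put. Next I measure lengths and poses.

```bash
cat >> h.py <<'E'
def bars(p,zlo=.019,zhi=.036,roi=None):
    """low blocks seen by camera p: list of (x,y,len,wid,angle of length,z,hue-sat)"""
    w=world(p); hsv=cv2.cvtColor(p['frame'],cv2.COLOR_RGB2HSV)
    m=(w[...,2]>zlo)&(w[...,2]<zhi)&(w[...,0]>.2)&(w[...,0]<1.0)&(abs(w[...,1])<.75)
    n,l,s,_=cv2.connectedComponentsWithStats(m.astype(np.uint8),connectivity=8); out=[]
    for i in range(1,n):
        if s[i,4]<60 or s[i,4]>3000: continue
        q=w[l==i]; top=q[q[:,2]>np.percentile(q[:,2],85)-.004]
        (cx,cy),(a,b),ang=cv2.minAreaRect((top[:,:2]*1000).astype(np.float32))
        if a<b: a,b,ang=b,a,ang+90
        if b<12 or b>45 or a>130: continue
        out.append((cx,cy,a,b,(ang+90)%180-90,np.median(top[:,2])*1000,*np.median(hsv[l==i],0)[:2]))
    return np.array(out).round(1)
E
python3 - <<'E'
from h import *
np.set_printoptions(suppress=True)
for n in ('scene','side'):
    p=snapshot(n); print(n); print(bars(p))
    # tray: points of walls
    w=world(p); f=240/np.tan(np.radians(p['vfov'])/2)
    m=max(masks_of(p,'tray'),key=lambda m:m['conf'])['pixels']
    q=w[m]; q=q[(q[:,2]>-.01)&(q[:,2]<.025)]
    print(cv2.minAreaRect((q[:,:2]*1000).astype(np.float32)), np.percentile(q[:,2],[10,50,95]))
    m=max(masks_of(p,'rack'),key=lambda m:m['conf'])['pixels']
    q=w[m]; q=q[(q[:,2]>.05)&(q[:,2]<.065)]
    for s in (q[q[:,1]>0],q[q[:,1]<0]): print('lip',len(s),cv2.minAreaRect((s[:,:2]*1000).astype(np.float32)))
    q=w[m]; q=q[(q[:,2]>.035)&(q[:,2]<.065)]
    print('rack',cv2.boxPoints(cv2.minAreaRect((q[:,:2]*1000).astype(np.float32))).round(0).tolist())
p=snapshot('side');big=cv2.resize(p['frame'][180:430,160:370],None,fx=2.4,fy=2.4)
cv2.imwrite('pics/crop1.png',big[:,:,::-1])
p=snapshot('scene');big=cv2.resize(p['frame'][270:410,150:330],None,fx=4,fy=4)
cv2.imwrite('pics/crop2.png',big[:,:,::-1])
E
```

```text
scene
[[ 313.4  442.4   70.9   31.5   -6.8   25.8   12.   209.5]
 [ 562.9  400.6   59.    23.1  -52.3   25.7   18.    65. ]
 [ 734.1  341.    67.3   31.8   30.5   32.4   12.     9.5]
 [ 475.5   11.3   45.7   12.4    9.    32.4  125.    51. ]
 [ 455.8 -286.6  100.2   32.9   67.    26.5   18.    65. ]
 [ 558.3 -283.3   58.9   30.7   37.7   26.6   18.    65. ]
 [ 446.1 -406.2   82.6   30.3  -80.    26.6   18.    65. ]
 [ 558.6 -410.8   61.7   29.   -78.7   26.5   18.    65. ]
 [ 702.  -336.4   55.5   16.8   39.1   32.8  105.   126. ]
 [ 719.7 -386.1  102.2   27.2   36.1   33.   104.   126. ]
 [ 634.7 -475.2   60.6   30.4   23.3   26.7   67.   169. ]
 [ 405.1 -641.7   52.3   15.    49.9   32.2    8.   144. ]
 [ 505.3 -614.9   60.    19.7   62.5   32.7    8.   144. ]
 [ 522.8 -701.8   61.4   20.3   63.4   32.4    8.   145. ]]
((573.47900390625, 25.781478881835938), (327.893310546875, 243.08395385742188), 88.17793273925781) [0.001313   0.0041018  0.01551272]
lip 1073 ((878.1473388671875, 133.4209747314453), (137.48770141601562, 270.03460693359375), 53.717185974121094)
lip 1750 ((838.443969
[... 476 characters left out ...]
103.7   30.2   68.8   27.4   21.    61. ]
 [ 709.2  376.5   65.5   30.1   40.6   33.2   30.    12. ]
 [ 561.6  406.2   60.9   27.   -54.6   27.7   21.    61. ]
 [ 442.3  407.7   99.7   27.9  -64.4   27.7   21.    61. ]
 [ 325.7  446.9   99.1   31.7   -9.7   27.4   14.   212. ]]
((576.0054321289062, 9.16473388671875), (325.00543212890625, 254.90969848632812), 89.2552490234375) [0.00011056 0.00458415 0.01644403]
lip 816 ((874.625244140625, 136.6596221923828), (141.34112548828125, 271.4384765625), 52.23149871826172)
lip 531 ((869.4785766601562, -134.88912963867188), (268.925537109375, 145.2098388671875), 34.339542388916016)
rack [[670.0, -178.0], [947.0, -188.0], [960.0, 182.0], [684.0, 192.0]]
```

View pics/crop2.png

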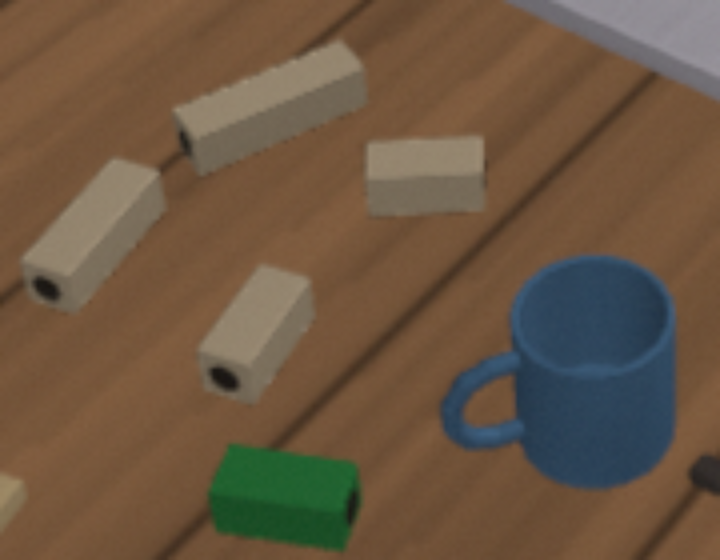

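The close crop confirms the buff choice. Two 60 mm props, one 80 and one 100 are on this side, and side view adds one 60 and one 100. The green bar at crop (285,497) is the decoy. Now I need an accurate tray and rack pose.

```bash
cat >> h.py <<'E'
def project(p,X):
    R,t=pose(p); f=240/np.tan(np.radians(p['vfov'])/2); c=X@R.T+t
    if p.get('fish'):
        r=np.hypot(c[...,0],c[...,1])+1e-12; k=f*np.arctan2(r,c[...,2])/r
        return p['cx']+k*c[...,0],p['cy']+k*c[...,1]
    return p['cx']+f*c[...,0]/c[...,2],p['cy']+f*c[...,1]/c[...,2]
def ortho(p,z,x0,x1,y0,y1,mm=1.):
    """top-down picture of plane z; row = x decreasing, col = y decreasing, mm per pixel"""
    xs=np.arange(x1,x0,-mm/1000); ys=np.arange(y1,y0,-mm/1000)
    X=np.stack(np.broadcast_arrays(xs[:,None],ys[None],z),-1)
    u,v=project(p,X); return cv2.remap(p['frame'],u.astype(np.float32),v.astype(np.float32),cv2.INTER_LINEAR)
def snap(n):
    p=snapshot(n); p['fish']=n=='wrist'; return p
def go(x,y,z,phi):
    """from the commanded/measured TCP: turn about tool z (deg) first, then shift shares in the turned tool axes"""
    o=bot.get_obs(); P=o['position']; R,_=cv2.Rodrigues(np.array(o['tcp_rot']))
    now=np.degrees(np.arctan2(R[1,0],R[0,0])); d=np.array([x,y,z])-P; a=np.radians(phi)
    sh=lambda a:np.array([d[0]*np.cos(a)+d[1]*np.sin(a),d[0]*np.sin(a)-d[1]*np.cos(a),-d[2]])/.025
    print('t %.1f pos %s phi %.1f tilt %.2f | turn shares %.2f | shift in present axes %s, in turned %s'%(o['time'],P.round(4),now,np.degrees(np.arccos(-R[2,2])),-((phi-now+180)%360-180)/6,sh(np.radians(now)).round(2),sh(a).round(2)))
    print('force',o['ft_force'].round(1),'width %.4f'%o['grip_width'],'pad',o['gripper_force'])
E
python3 - <<'E'
from h import *
ims=[]
for n in ('scene','side','wrist'):
    p=snap(n)
    if n=='wrist': R,t=pose(p); print(p['vfov'],-R.T@t,R[2]); save(p,'wrist0.png')
    im=ortho(p,.017,.42,.97,-.21,.21)
    ims.append(im); w=world(p) if n!='wrist' else None
    if w is not None:
        q=w[(abs(w[...,0]-.47)<.06)&(abs(w[...,1])<.08)&(w[...,2]>.036)&(w[...,2]<.055)]
        print('fin',len(q),cv2.minAreaRect((q[:,:2]*1000).astype(np.float32)),np.median(q,0))
cv2.imwrite('pics/orth.png',cv2.resize(np.hstack(ims),(798,348))[:,:,::-1]); np.save('orth.npy',np.stack(ims))
E
```

```text
fin 91 ((473.7041931152344, 16.022899627685547), (17.106613159179688, 48.95634460449219), 88.36548614501953) [0.47549512 0.01394418 0.04183381]
fin 84 ((470.7335205078125, 20.833900451660156), (19.439224243164062, 44.31901168823242), 88.80720520019531) [0.47066248 0.02306848 0.04251362]
65.70646984690485 [0.70063281 0.06639034 0.38476802] [-0.00125029 -0.23549796 -0.97187404]
```

View pics/orth.png

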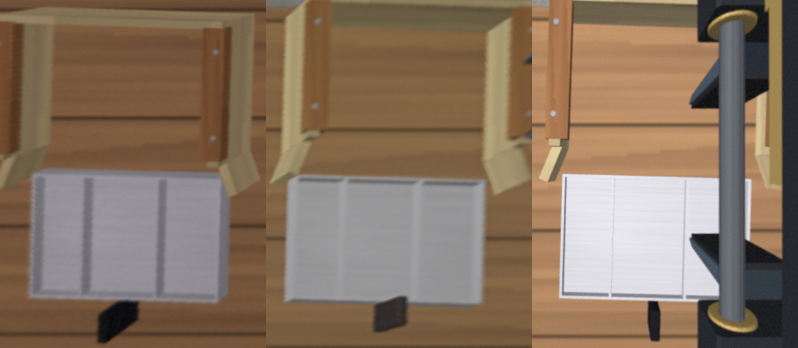

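```bash
python3 - <<'E'
from h import *
I=np.load('orth.npy')
for n,im in zip(('scene','side','wrist'),I):
    h=cv2.cvtColor(im,cv2.COLOR_RGB2HSV); m=((h[...,1]<45)&(h[...,2]>100)).astype(np.uint8)
    if n=='wrist': m[:,250:]=0
    m=cv2.morphologyEx(m,cv2.MORPH_CLOSE,np.ones((15,15)));m=cv2.morphologyEx(m,cv2.MORPH_OPEN,np.ones((25,25)))
    l,_ ,s,_=cv2.connectedComponentsWithStats(m)[0:4]; L=cv2.connectedComponents(m)[1]; k=1+np.argmax(s[1:,4])
    v,u=np.nonzero(L==k); X=970-v; Y=210-u
    def edge(c,val,lo,hi,fn):
        pts=[(g,fn(val[c==g])) for g in range(lo,hi,3) if (c==g).any()]
        a=np.polyfit(*np.array(pts).T,1); return np.degrees(np.arctan(a[0])).round(2),a
    c0=int(Y.min())+20;c1=int(Y.max())-20
    for nm,f in(('front',np.max),('back',np.min)):
        d,a=edge(Y,X,c0,c1,f); print(n,nm,'yaw',-d,'x at y=12: %.1f'%np.polyval(a,12))
    for nm,f in(('left',np.max),('right',np.min)):
        d,a=edge(X,Y,int(X.min())+20,int(X.max())-20,f); print(n,nm,'yaw',d,'y at x=592: %.1f'%np.polyval(a,592))
# dark fin in wrist ortho at z=.045 needs own shot
p=snap('wrist'); im=ortho(p,.045,.42,.52,-.05,.08); m=(im.max(2)<60).astype(np.uint8)
v,u=np.nonzero(m); print('fin x %.0f..%.0f y %.0f..%.0f'%(520-v.max(),520-v.min(),80-u.max(),80-u.min()))
big=cv2.resize(I[2][:330,:340],None,fx=2,fy=1.8); cv2.imwrite('pics/o2.png',big[:,:,::-1])
E
```

```text
scene front yaw -1.33 x at y=12: 700.5
scene back yaw -1.6 x at y=12: 496.3
scene left yaw -1.14 y at x=592: 161.7
scene right yaw 0.38 y at x=592: -149.5
side front yaw -1.65 x at y=12: 689.5
side back yaw -1.26 x at y=12: 491.2
side left yaw -1.6 y at x=592: 178.6
side right yaw -1.61 y at x=592: -133.4
wrist front yaw -1.55 x at y=12: 691.4
wrist back yaw -1.58 x at y=12: 495.3
wrist left yaw -1.5 y at x=592: 165.0
wrist right yaw -0.0 y at x=592: -39.0
fin x 420..510 y -49..30
```

>>> servo_tool(
  targets=[
    [0,0,0,0.95,-0.32,0.25,1],
    [0,0,0,0.95,-0.32,0.25,1],
    [0,0,0,0.95,-0.32,0.25,1],
    [0,0,0,0.95,-0.32,0.25,1],
    [0,0,0,0.95,-0.32,0.25,1],
  ],
  grip_force=20,
)

```text
time: 2.42
position: [0.6595, 0.1197, 0.3733]
tcp_rot: [2.222, 2.221, 0.0]
ft_force: [1.3, 0.5, -0.1]
grip_width: 0.0913
gripper_force: 0.0
```

>>> servo_tool(
  targets=[
    [0,0,0,0.95,-0.32,0.25,1],
    [0,0,0,0.95,-0.32,0.25,1],
    [0,0,0,0.95,-0.32,0.25,1],
    [0,0,0,0.95,-0.32,0.25,1],
    [0,0,0,0.95,-0.32,0.25,1],
  ],
)

```text
time: 2.83
position: [0.6195, 0.2386, 0.3421]
tcp_rot: [2.221, 2.221, 0.0]
ft_force: [0.6, 0.9, 0.2]
grip_width: 0.0913
gripper_force: 0.0
```

>>> servo_tool(
  targets=[
    [0,0,0,0.95,-0.32,0.25,1],
    [0,0,0,0.95,-0.32,0.25,1],
    [0,0,0,0.95,-0.32,0.25,1],
    [0,0,0,0.95,-0.32,0.25,1],
    [0,0,0,0.95,-0.32,0.25,1],
  ],
)

```text
time: 3.25
position: [0.5795, 0.3574, 0.3107]
tcp_rot: [2.221, 2.221, 0.0]
ft_force: [1.3, 0.0, 0.2]
grip_width: 0.0913
gripper_force: 0.0
```

>>> servo_tool(
  targets=[
    [0,0,0,0.95,-0.32,0.25,1],
    [0,0,0,0.95,-0.32,0.25,1],
    [0,0,-0.87,0,0,0,1],
    [0,0,-0.87,0,0,0,1],
    [0,0,-0.87,0,0,0,1],
  ],
)

```text
time: 3.67
position: [0.5637, 0.4043, 0.2983]
tcp_rot: [-1.891, -2.508, 0.0]
ft_force: [0.7, -0.5, 1.4]
grip_width: 0.0915
gripper_force: 0.0
```

>>> servo_tool(
  targets=[
    [0,0,-0.87,0,0,0,1],
    [0,0,-0.87,0,0,0,1],
    [0,0,-0.87,0,0,0,1],
    [0,0,-0.87,0,0,0,1],
    [0,0,0,0,0,0,1],
  ],
)

```text
time: 4.08
position: [0.564, 0.4038, 0.2985]
tcp_rot: [1.407, 2.809, 0.0]
ft_force: [0.6, 0.3, -0.1]
grip_width: 0.0909
gripper_force: 0.0
```

```bash
cat >> h.py <<'E'
def near(x,y,z=.028,rad=.09,name=None,hue=(10,30)):
    """bar seen by the wrist camera near (x,y): centre, size, angle, on plane z"""
    p=snap('wrist'); im=ortho(p,z,x-rad,x+rad,y-rad,y+rad,.5); h=cv2.cvtColor(im,cv2.COLOR_RGB2HSV)
    if name: cv2.imwrite('pics/'+name,im[:,:,::-1])
    m=((h[...,0]>=hue[0])&(h[...,0]<=hue[1])&(h[...,1]>30)&(h[...,1]<95)&(h[...,2]>110)).astype(np.uint8)
    m=cv2.morphologyEx(m,cv2.MORPH_OPEN,np.ones((5,5)))
    for c in cv2.findContours(m,cv2.RETR_EXTERNAL,cv2.CHAIN_APPROX_NONE)[0]:
        if cv2.contourArea(c)<1500: continue
        (u,v),(a,b),g=cv2.minAreaRect(c)
        if a<b: a,b,g=b,a,g+90
        # image col=-y,row=-x : direction (cos g (col), sin g (row)) -> world (-sin g,-cos g)
        th=np.degrees(np.arctan2(-np.cos(np.radians(g)),-np.sin(np.radians(g))))%180
        print('bar x %.1f y %.1f len %.1f wid %.1f ang %.1f'%((x+rad)*1000-v/2,(y+rad)*1000-u/2,a/2,b/2,th))
E
python3 - <<'E'
from h import *
go(.562,.403,.30,126.5)
near(.562,.403,name='n1.png')
for n in('scene','side'): print(bars(snap(n))[:,:8])
E
```

```text
t 4.1 pos [0.564  0.4038 0.2985] phi 126.8 tilt 0.00 | turn shares 0.05 | shift in present axes [ 0.02 -0.08 -0.06], in turned [ 0.02 -0.08 -0.06]
force [ 0.6  0.3 -0.1] width 0.0909 pad 0.0
bar x 562.7 y 405.9 len 63.6 wid 28.7 ang 125.5
[[ 330.5  441.7  105.8   32.4   -9.5   26.4   12.   210. ]
 [ 445.4  402.9  108.7   27.9  -64.1   26.1   18.    65. ]
 [ 566.   399.4   65.3   28.5  -52.1   26.3   18.    66. ]
 [ 733.7  339.7   67.    35.6   27.3   32.8   14.     9. ]
 [ 455.8 -286.1  100.1   31.7   66.7   26.4   18.    65. ]
 [ 557.7 -282.8   59.3   30.9   38.5   26.4   18.    65. ]
 [ 446.  -406.3   82.1   30.1  -79.3   26.6   18.    65. ]
 [ 558.6 -410.6   62.5   30.5  -78.1   26.4   18.    65. ]
 [ 702.3 -336.5   55.4   17.3   37.3   33.4  105.   127. ]
 [ 719.5 -386.   102.3   27.7   35.9   32.1  105.   127. ]
 [ 635.4 -476.1   60.    31.8   23.9   26.7   67.   169. ]
 [ 405.1 -642.3   51.3   13.4   46.6   32.9    8.   144. ]
 [ 504.6 -614.4   60.6   19.3   62.2   32.6    8.   144. ]
 [ 523.1 -701.4   61.9   20.9   64.1   32.7    8.   145. ]]
[[ 371.8 -595.5   59.2   22.3   19.6   32.8   10.   135. ]
 [ 442.6 -401.3   84.2   27.6  -79.    27.5   22.    58. ]
 [ 451.8 -278.7  104.6   29.2   69.4   28.2   22.    58. ]
 [ 717.9  388.3   52.8   14.3    8.2   32.    30.    10. ]
 [ 561.8  406.1   60.9   27.4  -53.5   27.5   21.    60. ]
 [ 441.3  409.7  103.3   27.8  -64.5   27.6   21.    60. ]
 [ 324.7  446.8  101.1   30.7   -8.8   27.5   14.   210. ]]
```

View pics/n1.png

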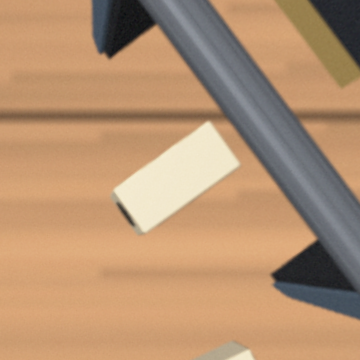

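>>> servo_tool(
  targets=[
    [0,0,0.1,0,0,0.98,1],
    [0,0,0,0,0,0.98,1],
    [0,0,0,0,0,0.98,1],
    [0,0,0,0,0,0.98,1],
    [0,0,0,0,0,0,0],
  ],
  grip_force=25,
)

```text
time: 4.65
position: [0.5626, 0.4027, 0.196]
tcp_rot: [-1.43, -2.794, 0.008]
ft_force: [-0.2, -0.3, -1.2]
grip_width: 0.0869
gripper_force: 0.0
```

>>> servo_tool(
  targets=[
    [0,0,0,0,0,0,0],
    [0,0,0,0,0,0,0],
    [0,0,0,0,0,0,0],
    [0,0,0,0,0,0,0],
    [0,0,0,0,0,0,0],
  ],
)

```text
time: 5.07
position: [0.5643, 0.404, 0.2018]
tcp_rot: [1.428, 2.798, 0.002]
ft_force: [-0.6, 0.6, 0.3]
grip_width: 0.0539
gripper_force: 0.0
```

>>> servo_tool(
  targets=[
    [0,0,0,0,0,0,0],
    [0,0,0,0,0,0,0],
    [0,0,0,0,0,-0.5,0],
    [0,0,0,0,0,-1,0],
    [0,0,0,0,0,-1,0],
  ],
)

```text
time: 5.48
position: [0.5638, 0.4036, 0.2638]
tcp_rot: [-1.427, -2.798, 0.002]
ft_force: [0.1, 0.8, 0.1]
grip_width: 0.0209
gripper_force: 0.0
```

>>> servo_tool(
  targets=[
    [0,0,0.9,0,0,-0.5,0],
    [0,0,0.9,0,0,0,0],
    [0,0,0.9,0,0,0,0],
    [0,0,0.9,0,0,0,0],
    [0,0,0.9,0,0,0,0],
  ],
)

```text
time: 5.9
position: [0.5641, 0.4038, 0.2767]
tcp_rot: [2.047, 2.383, 0.001]
ft_force: [0.5, 0.5, -0.1]
grip_width: 0.0006
gripper_force: 0.0
```

Lifted before the fingers had closed (they move about 80 mm/s). I'll open to 0.6, turn back and re-measure.

>>> servo_tool(
  targets=[
    [0,0,-0.9,0,0,0,0.6],
    [0,0,-0.9,0,0,0,0.6],
    [0,0,-0.9,0,0,0,0.6],
    [0,0,-0.9,0,0,0,0.6],
    [0,0,-0.9,0,0,0,0.6],
  ],
)

```text
time: 6.32
position: [0.5641, 0.4038, 0.2765]
tcp_rot: [1.421, 2.802, 0.001]
ft_force: [-0.0, 0.3, -0.5]
grip_width: 0.0311
gripper_force: 0.0
```

>>> servo_tool(
  targets=[
    [0,0,0,0,0,0,0.6],
    [0,0,0,0,0,0,0.6],
    [0,0,0,0,0,0,0.6],
    [0,0,0,0,0,0,0.6],
    [0,0,0,0,0,0,0.6],
  ],
)

```text
time: 6.73
position: [0.564, 0.4037, 0.2756]
tcp_rot: [1.43, 2.797, 0.0]
ft_force: [-0.0, 0.4, 1.1]
grip_width: 0.0548
gripper_force: 0.0
```

```bash
python3 - <<'E'
from h import *
near(.562,.403,name='n2.png')
go(.5635,.404,.201,126)
E
```

```text
bar x 562.1 y 406.4 len 62.4 wid 28.6 ang 126.0
t 6.8 pos [0.564  0.4038 0.2756] phi 125.9 tilt 0.00 | turn shares -0.02 | shift in present axes [ 0.02 -0.01  2.98], in turned [ 0.02 -0.01  2.98]
force [ 0.6 -0.2  0.1] width 0.0549 pad 0.0
```

>>> servo_tool(
  targets=[
    [0,0,0,0,0,1,0.6],
    [0,0,0,0,0,1,0.6],
    [0,0,0,0,0,0.6,0.6],
    [0,0,0,0,0,0.35,0.6],
    [0,0,0,0,0,0,0],
  ],
)

```text
time: 7.2
position: [0.5635, 0.4034, 0.1998]
tcp_rot: [-1.427, -2.797, 0.004]
ft_force: [0.2, -1.5, 0.4]
grip_width: 0.0504
gripper_force: 0.0
```

>>> servo_tool(
  targets=[
    [0,0,0,0,0,0,0],
    [0,0,0,0,0,0,0],
    [0,0,0,0,0,0,0],
    [0,0,0,0,0,0,0],
    [0,0,0,0,0,0,0],
  ],
)

```text
time: 7.62
position: [0.5644, 0.404, 0.203]
tcp_rot: [1.427, 2.798, 0.002]
ft_force: [-0.6, -0.3, 6.1]
grip_width: 0.0278
gripper_force: 25.0
```

>>> servo_tool(
  targets=[
    [0,0,0,0,0,0,0],
    [0,0,0,0,0,0,0],
    [0,0,0,0,0,-0.5,0],
    [0,0,0,0,0,-1,0],
    [0,0,0,0,0,-1,0],
  ],
)

```text
time: 8.03
position: [0.5637, 0.4035, 0.2651]
tcp_rot: [-1.427, -2.798, 0.002]
ft_force: [0.3, 0.2, 0.3]
grip_width: 0.0282
gripper_force: 25.0
```

>>> servo_tool(
  targets=[
    [0,0,0.9,0,0,-0.5,0],
    [0,0,0.9,0,0,0,0],
    [0,0,0.9,0,0,0,0],
    [0,0,0.9,0,0,0,0],
    [0,0,0.9,0,0,0,0],
  ],
)

```text
time: 8.45
position: [0.564, 0.4037, 0.278]
tcp_rot: [2.047, 2.383, 0.001]
ft_force: [-0.3, 0.4, -0.4]
grip_width: 0.0278
gripper_force: 25.0
```

>>> servo_tool(
  targets=[
    [0,0,0.9,0,0,0,0],
    [0,0,0.85,0,0,0,0],
    [0,0,0,-0.9,-0.05,0,0],
    [0,0,0,-0.9,-0.05,0,0],
    [0,0,0,-0.9,-0.05,0,0],
  ],
)

```text
time: 8.87
position: [0.5582, 0.3358, 0.2777]
tcp_rot: [2.251, 2.192, 0.001]
ft_force: [-0.3, -0.7, -0.0]
grip_width: 0.0284
gripper_force: 25.0
```

>>> servo_tool(
  targets=[
    [0,0,0,-0.9,-0.05,0,0],
    [0,0,0,-0.9,-0.05,0,0],
    [0,0,0,-0.9,-0.05,0,0],
    [0,0,0,-0.9,-0.05,0,0],
    [0,0,0,-0.9,-0.05,0,0],
  ],
)

```text
time: 9.28
position: [0.5489, 0.2231, 0.2778]
tcp_rot: [2.251, 2.191, 0.001]
ft_force: [0.5, -0.3, 0.3]
grip_width: 0.0277
gripper_force: 25.0
```

>>> servo_tool(
  targets=[
    [0,0,0,-0.9,-0.05,0,0],
    [0,0,0,-0.9,-0.05,0,0],
    [0,0,0,-0.9,-0.05,0,0],
    [0,0,0,-0.5,0,0,0],
    [0,0,0,0,0,0,0],
  ],
)

```text
time: 9.7
position: [0.5431, 0.1425, 0.2775]
tcp_rot: [2.253, 2.189, 0.0]
ft_force: [0.2, 0.7, -0.1]
grip_width: 0.028
gripper_force: 25.0
```

```bash
python3 - <<'E'
from h import *
go(.5418,.1244,.208,88.5)
near(.5418,.1244,z=.095,name='n3.png')
E
```

```text
t 9.7 pos [0.5431 0.1425 0.2775] phi 88.3 tilt 0.02 | turn shares -0.03 | shift in present axes [-0.73 -0.03  2.78], in turned [-0.73 -0.03  2.78]
force [ 0.2  0.7 -0.1] width 0.0280 pad 24.99911606311798
bar x 542.9 y 117.1 len 28.6 wid 14.3 ang 178.3
bar x 543.8 y 159.4 len 35.0 wid 29.0 ang 90.0
```

View pics/n3.png

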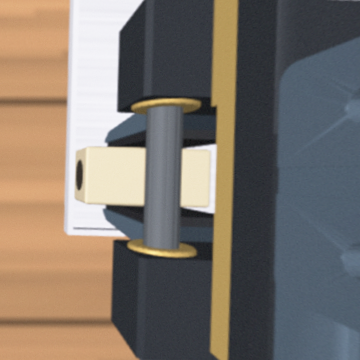

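>>> servo_tool(
  targets=[
    [0,0,0,-0.73,-0.03,0,0],
    [0,0,0,0,0,1,0],
    [0,0,0,0,0,1,0],
    [0,0,0,0,0,0.5,0],
    [0,0,0,0,0,0.28,0],
  ],
)

```text
time: 10.17
position: [0.5415, 0.1267, 0.206]
tcp_rot: [-2.25, -2.19, 0.004]
ft_force: [-14.6, -0.8, 33.0]
grip_width: 0.0278
gripper_force: 25.0
```

>>> servo_tool(
  targets=[
    [0,0,0,0,0,0,0],
    [0,0,0,0,0,0,0],
    [0,0,0,0,0,0,0.46],
    [0,0,0,0,0,0,0.46],
    [0,0,0,0,0,0,0.46],
  ],
)

```text
time: 10.58
position: [0.5421, 0.1262, 0.2077]
tcp_rot: [2.251, 2.191, 0.001]
ft_force: [-0.5, 0.3, -0.7]
grip_width: 0.0415
gripper_force: 0.0
```

>>> servo_tool(
  targets=[
    [0,0,0,0,0,0,0.46],
    [0,0,0,0,0,-0.5,0.46],
    [0,0,0,0,0,-1,0.46],
    [0,0,0,0,0,-1,0.46],
    [0,0,0,0,0,-0.3,0.6],
  ],
)

```text
time: 11.0
position: [0.5428, 0.1262, 0.2812]
tcp_rot: [2.25, 2.189, 0.005]
ft_force: [0.6, -0.6, 0.5]
grip_width: 0.0459
gripper_force: 0.0
```

>>> servo_tool(
  targets=[
    [0,0,0,0.93,-0.35,0,0.6],
    [0,0,0,0.93,-0.35,0,0.6],
    [0,0,0,0.93,-0.35,0,0.6],
    [0,0,0,0.93,-0.35,0,0.6],
    [0,0,0,0.93,-0.35,0,0.6],
  ],
)

```text
time: 11.42
position: [0.5008, 0.2443, 0.2777]
tcp_rot: [2.252, 2.191, 0.001]
ft_force: [0.1, 0.2, -0.0]
grip_width: 0.0548
gripper_force: 0.0
```

>>> servo_tool(
  targets=[
    [0,0,0,0.93,-0.35,0,0.6],
    [0,0,0,0.93,-0.35,0,0.6],
    [0,0,0,0.93,-0.35,0,0.6],
    [0,0,0,0.93,-0.35,0,0.6],
    [0,0,0,0.93,-0.35,0,0.6],
  ],
)

```text
time: 11.83
position: [0.4602, 0.3619, 0.2776]
tcp_rot: [2.251, 2.191, 0.0]
ft_force: [0.3, -0.2, -0.2]
grip_width: 0.0551
gripper_force: 0.0
```

>>> servo_tool(
  targets=[
    [0,0,0,0.93,-0.35,0,0.6],
    [0,0,0,0.93,-0.35,0,0.6],
    [0,0,-0.9,0,0,0,0.6],
    [0,0,-0.9,0,0,0,0.6],
    [0,0,-0.9,0,0,0,0.6],
  ],
)

```text
time: 12.25
position: [0.4442, 0.4082, 0.2775]
tcp_rot: [1.913, 2.492, 0.0]
ft_force: [0.8, 0.1, -0.1]
grip_width: 0.0551
gripper_force: 0.0
```

>>> servo_tool(
  targets=[
    [0,0,-0.9,0,0,0,0.6],
    [0,0,-0.9,0,0,0,0.6],
    [0,0,0,0,0,0,0.6],
    [0,0,0,0,0,0,0.6],
    [0,0,0,0,0,0,0.6],
  ],
)

```text
time: 12.67
position: [0.4446, 0.4077, 0.2774]
tcp_rot: [1.682, 2.653, 0.0]
ft_force: [0.1, 0.5, -0.5]
grip_width: 0.055
gripper_force: 0.0
```

```bash
cat >> h.py <<'E'
def survey(shots=('scene','side')):
    for n in shots:
        p=snap(n); b=bars(p); print(n); print(b[(b[:,6]>14)&(b[:,6]<25)&(b[:,7]>45)][:,:6])
    return p
E
python3 - <<'E'
from h import *
go(.4433,.406,.2015,115.7)
near(.4433,.406,name='n4.png'); survey()
E
```

```text
t 12.7 pos [0.4446 0.4077 0.2774] phi 115.3 tilt 0.01 | turn shares -0.07 | shift in present axes [-0.04 -0.08  3.04], in turned [-0.04 -0.08  3.04]
force [ 0.1  0.5 -0.5] width 0.0550 pad 0.0
bar x 438.5 y 417.6 len 80.3 wid 28.7 ang 115.9
scene
[[ 445.9  401.8  107.8   27.8  -64.1   26.2]
 [ 544.2  123.5   64.9   30.    87.4   31. ]
 [ 455.5 -286.2   99.5   32.6   68.8   26.4]
 [ 557.4 -282.3   59.6   32.    39.2   26.3]
 [ 446.4 -406.8   80.9   30.9  -78.7   26.7]
 [ 558.2 -410.    62.3   29.5  -79.    26.4]]
side
[[441.8 408.4 101.4  27.8 -64.3  27.4]]
```

>>> servo_tool(
  targets=[
    [0,0,0,0,0,1,0.6],
    [0,0,0,0,0,1,0.6],
    [0,0,0,0,0,0.6,0.6],
    [0,0,0,0,0,0.3,0.6],
    [0,0,0,0,0,0.12,0],
  ],
)

```text
time: 13.23
position: [0.4444, 0.4075, 0.2006]
tcp_rot: [-1.679, -2.655, 0.003]
ft_force: [-0.1, -0.5, 0.2]
grip_width: 0.0504
gripper_force: 0.0
```

>>> servo_tool(
  targets=[
    [0,0,0,0,0,0,0],
    [0,0,0,0,0,0,0],
    [0,0,0,0,0,0,0],
    [0,0,0,0,0,0,0],
    [0,0,0,0,0,0,0],
  ],
)

```text
time: 13.65
position: [0.4449, 0.408, 0.2027]
tcp_rot: [1.678, 2.656, 0.002]
ft_force: [-1.3, -0.5, 7.6]
grip_width: 0.0278
gripper_force: 25.0
```

>>> servo_tool(
  targets=[
    [0,0,0,0,0,0,0],
    [0,0,0,0,0,-0.5,0],
    [0,0,0,0,0,-1,0],
    [0,0,0,0,0,-1,0],
    [0,0,0.9,0,0,-0.5,0],
  ],
)

```text
time: 14.07
position: [0.445, 0.4081, 0.2803]
tcp_rot: [1.799, 2.575, 0.004]
ft_force: [1.4, 0.5, 0.3]
grip_width: 0.0279
gripper_force: 25.0
```

>>> servo_tool(
  targets=[
    [0,0,0.9,0,0,0,0],
    [0,0,0.9,0,0,0,0],
    [0,0,0.9,0,0,0,0],
    [0,0,0.9,0,0,0,0],
    [0,0,0,-0.89,0.29,0,0],
  ],
)

```text
time: 14.48
position: [0.4509, 0.3872, 0.2781]
tcp_rot: [-2.257, -2.185, -0.003]
ft_force: [0.9, 0.5, -1.1]
grip_width: 0.0281
gripper_force: 25.0
```

>>> servo_tool(
  targets=[
    [0,0,0,-0.89,0.29,0,0],
    [0,0,0,-0.89,0.29,0,0],
    [0,0,0,-0.89,0.29,0,0],
    [0,0,0,-0.89,0.29,0,0],
    [0,0,0,-0.89,0.29,0,0],
  ],
)

```text
time: 14.9
position: [0.4846, 0.272, 0.2778]
tcp_rot: [2.251, 2.191, 0.001]
ft_force: [0.2, -0.5, -0.5]
grip_width: 0.0277
gripper_force: 25.0
```

>>> servo_tool(
  targets=[
    [0,0,0,-0.89,0.29,0,0],
    [0,0,0,-0.89,0.29,0,0],
    [0,0,0,-0.89,0.29,0,0],
    [0,0,0,-0.89,0.29,0,0],
    [0,0,0,-0.89,0.29,0,0],
  ],
)

```text
time: 15.32
position: [0.5178, 0.1598, 0.2778]
tcp_rot: [2.251, 2.191, 0.001]
ft_force: [0.4, 0.3, -1.0]
grip_width: 0.0276
gripper_force: 25.0
```

>>> servo_tool(
  targets=[
    [0,0,0,-0.89,0.29,0,0],
    [0,0,0,-0.89,0.29,0,0],
    [0,0,0,-0.89,0.29,0,0],
    [0,0,0,-0.89,0.29,0,0],
    [0,0,0,-0.89,0.29,0,0],
  ],
)

```text
time: 15.73
position: [0.551, 0.0476, 0.2778]
tcp_rot: [2.251, 2.191, 0.001]
ft_force: [-0.4, 0.3, -0.3]
grip_width: 0.0278
gripper_force: 25.0
```

>>> servo_tool(
  targets=[
    [0,0,0,-0.89,0.29,0,0],
    [0,0,0,0,0,0,0],
    [0,0,0,0,0,0,0],
    [0,0,0,0,0,0,0],
    [0,0,0,0,0,0,0],
  ],
)

```text
time: 16.15
position: [0.5572, 0.027, 0.277]
tcp_rot: [-2.251, -2.192, -0.0]
ft_force: [-0.3, -1.2, -0.8]
grip_width: 0.0282
gripper_force: 25.0
```

```bash
cat >> h.py <<'E'
def held(zt=.104):
    """y extent of the bar in hand (plane of its top), wrist camera, against the TCP; tool assumed phi ~ 88.5"""
    P=bot.get_obs()['position']; near(P[0],P[1],z=P[2]-.2775+zt,rad=.08)
E
python3 - <<'E'
from h import *
go(.5583,.0259,.208,88.5); held()
E
```

```text
t 16.1 pos [0.5572 0.027  0.277 ] phi 88.5 tilt 0.00 | turn shares -0.00 | shift in present axes [-0.04  0.04  2.76], in turned [-0.04  0.04  2.76]
force [-0.3 -1.2 -0.8] width 0.0282 pad 24.999520182609558
bar x 557.1 y 5.0 len 27.1 wid 16.7 ang 178.6
bar x 558.2 y 54.4 len 48.9 wid 27.6 ang 89.2
```

>>> servo_tool(
  targets=[
    [0,0,0,-0.1,0.04,1,0],
    [0,0,0,0,0,1,0],
    [0,0,0,0,0,0.4,0],
    [0,0,0,0,0,0.2,0],
    [0,0,0,0,0,0.1,0],
  ],
)

```text
time: 16.62
position: [0.5583, 0.0241, 0.2089]
tcp_rot: [-2.25, -2.191, 0.001]
ft_force: [0.2, -0.2, -1.1]
grip_width: 0.0278
gripper_force: 25.0
```

>>> servo_tool(
  targets=[
    [0,0,0,0,0,0.06,0],
    [0,0,0,0,0,0,0],
    [0,0,0,0,0,0,0.46],
    [0,0,0,0,0,0,0.46],
    [0,0,0,0,0,0,0.46],
  ],
)

```text
time: 17.03
position: [0.5586, 0.0237, 0.2084]
tcp_rot: [2.251, 2.19, 0.001]
ft_force: [-0.5, -0.7, 0.3]
grip_width: 0.0416
gripper_force: 0.0
```

>>> servo_tool(
  targets=[
    [0,0,0,0,0,0,0.46],
    [0,0,0,0,0,-0.5,0.46],
    [0,0,0,0,0,-1,0.46],
    [0,0,0,0,0,-1,0.46],
    [0,0,0,0,0,-0.3,0.6],
  ],
)

```text
time: 17.45
position: [0.5593, 0.0238, 0.2817]
tcp_rot: [2.249, 2.189, 0.005]
ft_force: [0.8, 0.1, 1.0]
grip_width: 0.0463
gripper_force: 0.0
```

>>> servo_tool(
  targets=[
    [0,0,0,-0.95,-0.3,0,0.6],
    [0,0,0,-0.95,-0.3,0,0.6],
    [0,0,0,-0.95,-0.3,0,0.6],
    [0,0,0,-0.95,-0.3,0,0.6],
    [0,0,0,-0.95,-0.3,0,0.6],
  ],
)

```text
time: 17.87
position: [0.5171, -0.0949, 0.2781]
tcp_rot: [2.251, 2.191, 0.0]
ft_force: [0.1, 0.1, 0.3]
grip_width: 0.0548
gripper_force: 0.0
```

>>> servo_tool(
  targets=[
    [0,0,0,-0.95,-0.3,0,0.6],
    [0,0,0,-0.95,-0.3,0,0.6],
    [0,0,0,-0.95,-0.3,0,0.6],
    [0,0,0,-0.95,-0.3,0,0.6],
    [0,0,0,-0.95,-0.3,0,0.6],
  ],
)

```text
time: 18.28
position: [0.4764, -0.2127, 0.2781]
tcp_rot: [2.251, 2.191, 0.0]
ft_force: [0.4, -0.2, -0.1]
grip_width: 0.0549
gripper_force: 0.0
```

>>> servo_tool(
  targets=[
    [0,0,0,-0.95,-0.3,0,0.6],
    [0,0,0,-0.95,-0.3,0,0.6],
    [0,0,0,-0.95,-0.3,0,0.6],
    [0,0,0.85,0,0,0,0.6],
    [0,0,0.85,0,0,0,0.6],
  ],
)

```text
time: 18.7
position: [0.452, -0.2834, 0.2781]
tcp_rot: [2.443, 1.975, 0.0]
ft_force: [-0.4, 0.5, -0.4]
grip_width: 0.0546
gripper_force: 0.0
```

>>> servo_tool(
  targets=[
    [0,0,0.85,0,0,0,0.6],
    [0,0,0.85,0,0,0,0.6],
    [0,0,0,0,0,0,0.6],
    [0,0,0,0,0,0,0.6],
    [0,0,0,0,0,0,0.6],
  ],
)

```text
time: 19.12
position: [0.4525, -0.2822, 0.2779]
tcp_rot: [2.601, 1.762, 0.0]
ft_force: [-0.9, 0.3, 0.1]
grip_width: 0.0551
gripper_force: 0.0
```

```bash
python3 - <<'E'
from h import *
go(.4537,-.2826,.2015,68)
near(.4537,-.2826); survey()
E
```

```text
t 19.1 pos [ 0.4525 -0.2822  0.2779] phi 68.2 tilt 0.00 | turn shares 0.04 | shift in present axes [0.   0.05 3.05], in turned [0.   0.05 3.05]
force [-0.9  0.3  0.1] width 0.0551 pad 0.0
bar x 451.9 y -290.2 len 41.7 wid 29.0 ang 67.4
bar x 532.4 y -285.9 len 45.5 wid 22.5 ang 90.0
scene
[[ 544.9  124.9   63.2   30.    88.7   31.1]
 [ 560.1   21.5  103.2   31.3   87.5   31.2]
 [ 455.8 -286.4  100.4   33.    67.8   26.5]
 [ 558.5 -283.6   59.4   34.2   35.8   26.4]
 [ 446.5 -406.1   83.    30.6  -80.3   26.6]
 [ 558.8 -410.3   62.4   28.9  -78.    26.3]]
side
[[ 554.2 -403.3   60.6   26.8  -72.8   27.4]
 [ 554.2 -275.3   59.6   27.9   34.8   28. ]
 [ 450.8 -281.5  100.9   30.6   68.    27.6]
 [ 557.3   26.3  101.9   27.9   88.6   32.2]
 [ 540.6  129.9   62.2   28.8   87.8   31.9]]
```

>>> servo_tool(
  targets=[
    [0,0,0,0,0.05,1,0.6],
    [0,0,0,0,0,1,0.6],
    [0,0,0,0,0,0.6,0.6],
    [0,0,0,0,0,0.3,0.6],
    [0,0,0,0,0,0.14,0],
  ],
)

```text
time: 19.68
position: [0.4535, -0.2825, 0.2007]
tcp_rot: [-2.602, -1.758, 0.001]
ft_force: [0.4, 0.3, -0.1]
grip_width: 0.0504
gripper_force: 0.0
```

>>> servo_tool(
  targets=[
    [0,0,0,0,0,0,0],
    [0,0,0,0,0,0,0],
    [0,0,0,0,0,0,0],
    [0,0,0,0,0,0,0],
    [0,0,0,0,0,0,0],
  ],
)

```text
time: 20.1
position: [0.454, -0.2829, 0.2026]
tcp_rot: [2.603, 1.757, 0.001]
ft_force: [-0.6, 1.2, 7.9]
grip_width: 0.0276
gripper_force: 25.0
```

>>> servo_tool(
  targets=[
    [0,0,0,0,0,0,0],
    [0,0,0,0,0,-0.5,0],
    [0,0,0,0,0,-1,0],
    [0,0,0,0,0,-1,0],
    [0,0,-0.85,0,0,-0.5,0],
  ],
)

```text
time: 20.52
position: [0.4541, -0.283, 0.2801]
tcp_rot: [2.522, 1.868, 0.001]
ft_force: [0.1, 0.4, -1.2]
grip_width: 0.0281
gripper_force: 25.0
```

>>> servo_tool(
  targets=[
    [0,0,-0.85,0,0,0,0],
    [0,0,-0.85,0,0,0,0],
    [0,0,-0.85,0,0,0,0],
    [0,0,0,0.96,0.52,0,0],
    [0,0,0,0.96,0.52,0,0],
  ],
)

```text
time: 20.93
position: [0.481, -0.2355, 0.2779]
tcp_rot: [2.252, 2.189, 0.0]
ft_force: [1.2, -1.5, -0.3]
grip_width: 0.028
gripper_force: 25.0
```

>>> servo_tool(
  targets=[
    [0,0,0,0.96,0.52,0,0],
    [0,0,0,0.96,0.52,0,0],
    [0,0,0,0.96,0.52,0,0],
    [0,0,0,0.96,0.52,0,0],
    [0,0,0,0.96,0.52,0,0],
  ],
)

```text
time: 21.35
position: [0.5497, -0.1159, 0.2779]
tcp_rot: [2.251, 2.191, 0.001]
ft_force: [-0.2, -0.7, -0.2]
grip_width: 0.0278
gripper_force: 25.0
```

>>> servo_tool(
  targets=[
    [0,0,0,0.96,0.52,0,0],
    [0,0,0,0.96,0.52,0,0],
    [0,0,0,0.96,0.52,0,0],
    [0,0,0,0.96,0.52,0,0],
    [0,0,0,0.96,0.52,0,0],
  ],
)

```text
time: 21.77
position: [0.6179, 0.0023, 0.2779]
tcp_rot: [2.251, 2.191, 0.001]
ft_force: [1.0, -0.6, -0.6]
grip_width: 0.0278
gripper_force: 25.0
```

>>> servo_tool(
  targets=[
    [0,0,0,0.96,0.52,0,0],
    [0,0,0,0,0,0,0],
    [0,0,0,0,0,0,0],
    [0,0,0,0,0,0,0],
    [0,0,0,0,0,0,0],
  ],
)

```text
time: 22.18
position: [0.6307, 0.0239, 0.2771]
tcp_rot: [-2.252, -2.19, 0.0]
ft_force: [0.5, -0.2, -1.2]
grip_width: 0.028
gripper_force: 25.0
```

```bash
python3 - <<'E'
from h import *
go(.6283,.0241,.208,88.5); held()
E
```

```text
t 22.2 pos [0.6307 0.0239 0.2771] phi 88.4 tilt 0.01 | turn shares -0.02 | shift in present axes [ 0.01 -0.09  2.76], in turned [ 0.01 -0.09  2.76]
force [ 0.5 -0.2 -1.2] width 0.0280 pad 24.99913662672043
bar x 585.1 y 61.0 len 37.3 wid 22.3 ang 88.5
bar x 630.5 y 2.0 len 27.1 wid 16.7 ang 178.5
bar x 631.7 y 50.9 len 47.8 wid 27.6 ang 89.2
```

>>> servo_tool(
  targets=[
    [0,0,0,0,-0.09,1,0],
    [0,0,0,0,0,1,0],
    [0,0,0,0,0,0.4,0],
    [0,0,0,0,0,0.2,0],
    [0,0,0,0,0,0.1,0],
  ],
)

```text
time: 22.65
position: [0.6288, 0.0243, 0.2089]
tcp_rot: [-2.252, -2.19, 0.001]
ft_force: [0.7, 0.9, -1.3]
grip_width: 0.0285
gripper_force: 25.0
```

>>> servo_tool(
  targets=[
    [0,0,0,0,0,0.06,0],
    [0,0,0,0,0,0,0],
    [0,0,0,0,0,0,0.46],
    [0,0,0,0,0,0,0.46],
    [0,0,0,0,0,0,0.46],
  ],
)

```text
time: 23.07
position: [0.6291, 0.0247, 0.2084]
tcp_rot: [2.251, 2.191, 0.001]
ft_force: [-0.8, 0.2, -0.0]
grip_width: 0.0416
gripper_force: 0.0
```

>>> servo_tool(
  targets=[
    [0,0,0,0,0,0,0.46],
    [0,0,0,0,0,-0.5,0.46],
    [0,0,0,0,0,-1,0.46],
    [0,0,0,0,0,-1,0.46],
    [0,0,0,0,0,-0.3,0.6],
  ],
)

```text
time: 23.48
position: [0.6299, 0.0247, 0.2819]
tcp_rot: [2.249, 2.189, 0.005]
ft_force: [0.4, -0.8, 0.9]
grip_width: 0.046
gripper_force: 0.0
```

>>> servo_tool(
  targets=[
    [0,0,0,-0.96,-0.38,0,0.6],
    [0,0,0,-0.96,-0.38,0,0.6],
    [0,0,0,-0.96,-0.38,0,0.6],
    [0,0,0,-0.96,-0.38,0,0.6],
    [0,0,0,-0.96,-0.38,0,0.6],
  ],
)

```text
time: 23.9
position: [0.5775, -0.0949, 0.2782]
tcp_rot: [2.251, 2.191, 0.0]
ft_force: [0.3, -0.6, 0.3]
grip_width: 0.0545
gripper_force: 0.0
```

>>> servo_tool(
  targets=[
    [0,0,0,-0.96,-0.38,0,0.6],
    [0,0,0,-0.96,-0.38,0,0.6],
    [0,0,0,-0.96,-0.38,0,0.6],
    [0,0,0,-0.96,-0.38,0,0.6],
    [0,0,0,-0.96,-0.38,0,0.6],
  ],
)

```text
time: 24.32
position: [0.5267, -0.2137, 0.2781]
tcp_rot: [2.251, 2.191, 0.0]
ft_force: [-1.3, 0.6, -0.0]
grip_width: 0.0549
gripper_force: 0.0
```

>>> servo_tool(
  targets=[
    [0,0,0,-0.96,-0.38,0,0.6],
    [0,0,0,-0.96,-0.38,0,0.6],
    [0,0,0,-0.96,-0.38,0,0.6],
    [0,0,0,-0.96,-0.38,0,0.6],
    [0,0,0,-0.96,-0.38,0,0.6],
  ],
)

```text
time: 24.73
position: [0.476, -0.3324, 0.2781]
tcp_rot: [2.251, 2.191, 0.0]
ft_force: [0.2, 0.3, 0.3]
grip_width: 0.0549
gripper_force: 0.0
```

>>> servo_tool(
  targets=[
    [0,0,0,-0.96,-0.38,0,0.6],
    [0,0,0,-0.96,-0.38,0,0.6],
    [0,0,0,-0.96,-0.4,0,0.6],
    [0,0,-1,0,0,0,0.6],
    [0,0,-1,0,0,0,0.6],
  ],
)

```text
time: 25.15
position: [0.445, -0.4037, 0.2781]
tcp_rot: [2.007, 2.417, -0.0]
ft_force: [-0.8, 0.9, -0.3]
grip_width: 0.0551
gripper_force: 0.0
```

>>> servo_tool(
  targets=[
    [0,0,0,0,0,0,0.6],
    [0,0,0,0,0,0,0.6],
    [0,0,0,0,0,0,0.6],
    [0,0,0,0,0,0,0.6],
    [0,0,0,0,0,0,0.6],
  ],
)

```text
time: 25.57
position: [0.4458, -0.4023, 0.2778]
tcp_rot: [2.011, 2.413, -0.0]
ft_force: [0.5, -0.4, 0.1]
grip_width: 0.0547
gripper_force: 0.0
```

```bash
python3 - <<'E'
from h import *
go(.4443,-.4035,.2015,100.5)
near(.4443,-.4035); survey()
E
```

```text
t 25.6 pos [ 0.4458 -0.4023  0.2778] phi 100.4 tilt 0.00 | turn shares -0.02 | shift in present axes [-0.04 -0.07  3.05], in turned [-0.04 -0.07  3.05]
force [ 0.5 -0.4  0.1] width 0.0547 pad 0.0
bar x 443.4 y -398.5 len 65.4 wid 28.8 ang 100.9
scene
[[ 544.4  124.9   66.1   28.9   85.1   31.2]
 [ 560.3   20.9  106.2   30.5   88.4   31.1]
 [ 631.    21.2  102.9   30.9   88.7   31.3]
 [ 558.2 -283.3   59.4   34.3   39.1   26.4]
 [ 445.9 -406.6   81.2   31.5  -78.3   26.5]
 [ 558.6 -411.    63.2   30.4  -78.1   26.6]]
side
[[ 554.3 -405.    63.1   25.5  -78.1   27.3]
 [ 442.3 -399.2   83.    27.2  -79.1   27.7]
 [ 552.2 -273.4   57.5   36.5   44.3   28.6]
 [ 627.7   28.1  101.9   30.    88.    31.7]
 [ 556.6   27.2  103.6   30.4   88.6   31.9]
 [ 540.8  129.2   61.1   28.3   87.    31.9]]
```

>>> servo_tool(
  targets=[
    [0,0,0,-0.04,-0.07,1,0.6],
    [0,0,0,0,0,1,0.6],
    [0,0,0,0,0,0.6,0.6],
    [0,0,0,0,0,0.3,0.6],
    [0,0,0,0,0,0.14,0],
  ],
)

```text
time: 26.13
position: [0.444, -0.4036, 0.2007]
tcp_rot: [-2.009, -2.413, -0.0]
ft_force: [-0.5, 0.1, -0.6]
grip_width: 0.0504
gripper_force: 0.0
```

>>> servo_tool(
  targets=[
    [0,0,0,0,0,0,0],
    [0,0,0,0,0,0,0],
    [0,0,0,0,0,0,0],
    [0,0,0,0,0,0,0],
    [0,0,0,0,0,0,0],
  ],
)

```text
time: 26.55
position: [0.4445, -0.4041, 0.2027]
tcp_rot: [2.009, 2.413, -0.0]
ft_force: [-0.8, 1.4, 7.3]
grip_width: 0.0277
gripper_force: 25.0
```

>>> servo_tool(
  targets=[
    [0,0,0,0,0,0,0],
    [0,0,0,0,0,-0.5,0],
    [0,0,0,0,0,-1,0],
    [0,0,0,0,0,-1,0],
    [0,0,1,0,0,-0.5,0],
  ],
)

```text
time: 26.97
position: [0.4445, -0.4042, 0.2802]
tcp_rot: [2.13, 2.306, -0.0]
ft_force: [-0.3, -0.8, -0.7]
grip_width: 0.0278
gripper_force: 25.0
```

>>> servo_tool(
  targets=[
    [0,0,1,0,0,0,0],
    [0,0,0,0.93,0.39,0,0],
    [0,0,0,0.93,0.39,0,0],
    [0,0,0,0.93,0.39,0,0],
    [0,0,0,0.93,0.39,0,0],
  ],
)

```text
time: 27.38
position: [0.4859, -0.311, 0.2778]
tcp_rot: [2.251, 2.19, 0.0]
ft_force: [1.3, -0.2, -0.9]
grip_width: 0.0277
gripper_force: 25.0
```

>>> servo_tool(
  targets=[
    [0,0,0,0.93,0.39,0,0],
    [0,0,0,0.93,0.39,0,0],
    [0,0,0,0.93,0.39,0,0],
    [0,0,0,0.93,0.39,0,0],
    [0,0,0,0.93,0.39,0,0],
  ],
)

```text
time: 27.8
position: [0.5379, -0.1958, 0.2778]
tcp_rot: [2.251, 2.191, 0.0]
ft_force: [0.3, -0.8, -1.3]
grip_width: 0.0281
gripper_force: 25.0
```

>>> servo_tool(
  targets=[
    [0,0,0,0.93,0.39,0,0],
    [0,0,0,0.93,0.39,0,0],
    [0,0,0,0.93,0.39,0,0],
    [0,0,0,0.93,0.39,0,0],
    [0,0,0,0.9,0.4,0,0],
  ],
)

```text
time: 28.22
position: [0.59, -0.0816, 0.2778]
tcp_rot: [2.251, 2.191, 0.001]
ft_force: [-0.0, -0.4, -0.3]
grip_width: 0.0278
gripper_force: 25.0
```

>>> servo_tool(
  targets=[
    [0,0,0,0,0,0,0],
    [0,0,0,0,0,0,0],
    [0,0,0,0,0,0,0],
    [0,0,0,0,0,0,0],
    [0,0,0,0,0,0,0],
  ],
)

```text
time: 28.63
position: [0.5894, -0.0837, 0.2769]
tcp_rot: [2.253, 2.19, -0.0]
ft_force: [0.7, 0.4, -1.2]
grip_width: 0.0277
gripper_force: 25.0
```

```bash
python3 - <<'E'
from h import *
go(.5904,-.083,.208,88.5); held()
E
```

```text
t 28.6 pos [ 0.5894 -0.0837  0.2769] phi 88.4 tilt 0.00 | turn shares -0.02 | shift in present axes [0.03 0.04 2.76], in turned [0.03 0.04 2.76]
force [ 0.7  0.4 -1.2] width 0.0277 pad 24.99897927045822
bar x 589.2 y -105.6 len 28.1 wid 16.7 ang 178.3
bar x 590.3 y -60.5 len 40.4 wid 27.6 ang 89.0
```

>>> servo_tool(
  targets=[
    [0,0,0,-0.08,0.04,1,0],
    [0,0,0,0,0,1,0],
    [0,0,0,0,0,0.4,0],
    [0,0,0,0,0,0.2,0],
    [0,0,0,0,0,0.1,0],
  ],
)

```text
time: 29.1
position: [0.5905, -0.0852, 0.2088]
tcp_rot: [-2.251, -2.19, 0.001]
ft_force: [-0.0, -0.7, 0.2]
grip_width: 0.0279
gripper_force: 25.0
```

>>> servo_tool(
  targets=[
    [0,0,0,0,0,0.06,0],
    [0,0,0,0,0,0,0],
    [0,0,0,0,0,0,0.46],
    [0,0,0,0,0,0,0.46],
    [0,0,0,0,0,0,0.46],
  ],
)

```text
time: 29.52
position: [0.5909, -0.085, 0.2084]
tcp_rot: [2.251, 2.19, 0.001]
ft_force: [0.3, -0.2, 0.2]
grip_width: 0.0413
gripper_force: 0.0
```

>>> servo_tool(
  targets=[
    [0,0,0,0,0,0,0.46],
    [0,0,0,0,0,-0.5,0.46],
    [0,0,0,0,0,-1,0.46],
    [0,0,0,0,0,-1,0.46],
    [0,0,0,0,0,-0.3,0.6],
  ],
)

```text
time: 29.93
position: [0.5916, -0.0851, 0.2818]
tcp_rot: [2.249, 2.189, 0.004]
ft_force: [1.1, -0.3, 0.9]
grip_width: 0.0462
gripper_force: 0.0
```

>>> servo_tool(
  targets=[
    [0,0,0,-0.92,-0.07,0,0.6],
    [0,0,0,-0.92,-0.07,0,0.6],
    [0,0,0,-0.92,-0.07,0,0.6],
    [0,0,0,-0.92,-0.07,0,0.6],
    [0,0,0,-0.92,-0.07,0,0.6],
  ],
)

```text
time: 30.35
position: [0.5785, -0.2007, 0.2781]
tcp_rot: [2.251, 2.191, 0.0]
ft_force: [0.3, 0.3, 0.5]
grip_width: 0.0545
gripper_force: 0.0
```

>>> servo_tool(
  targets=[
    [0,0,0,-0.92,-0.07,0,0.6],
    [0,0,0,-0.92,-0.07,0,0.6],
    [0,0,0,-0.92,-0.07,0,0.6],
    [0,0,0,-0.92,-0.07,0,0.6],
    [0,0,0,-0.92,-0.07,0,0.6],
  ],
)

```text
time: 30.77
position: [0.5666, -0.3155, 0.2781]
tcp_rot: [2.251, 2.191, 0.0]
ft_force: [0.4, 0.4, 0.6]
grip_width: 0.0546
gripper_force: 0.0
```

>>> servo_tool(
  targets=[
    [0,0,0,-0.92,-0.07,0,0.6],
    [0,0,0,-0.92,-0.07,0,0.6],
    [0,0,0,-0.92,-0.07,0,0.6],
    [0,0,0,-0.95,-0.1,0,0.6],
    [0,0,-0.75,0,0,0,0.6],
  ],
)

```text
time: 31.18
position: [0.5561, -0.4102, 0.2784]
tcp_rot: [2.166, 2.273, -0.0]
ft_force: [-0.3, 0.4, 0.7]
grip_width: 0.0546
gripper_force: 0.0
```

>>> servo_tool(
  targets=[
    [0,0,-0.75,0,0,0,0.6],
    [0,0,-0.75,0,0,0,0.6],
    [0,0,0,0,0,0,0.6],
    [0,0,0,0,0,0,0.6],
    [0,0,0,0,0,0,0.6],
  ],
)

```text
time: 31.6
position: [0.5566, -0.4068, 0.2779]
tcp_rot: [-1.981, -2.438, -0.0]
ft_force: [0.3, 0.3, -0.7]
grip_width: 0.0546
gripper_force: 0.0
```

```bash
python3 - <<'E'
from h import *
go(.5564,-.4075,.2015,102)
near(.5564,-.4075); survey()
E
```

```text
t 31.6 pos [ 0.5566 -0.4068  0.2779] phi 101.8 tilt 0.00 | turn shares -0.03 | shift in present axes [-0.03 -0.01  3.05], in turned [-0.03 -0.01  3.05]
force [ 0.3  0.3 -0.7] width 0.0546 pad 0.0
scene
[[ 545.2  123.4   61.6   31.5   88.3   31.1]
 [ 560.5   20.5  103.2   31.5   88.4   31.3]
 [ 631.    19.9  103.    30.4   87.9   31.1]
 [ 593.2  -88.2   83.9   30.8   88.8   31.4]
 [ 557.9 -282.7   59.2   31.8   36.8   26.4]
 [ 558.8 -410.4   62.5   29.6  -77.5   26.6]]
side
[[ 553.9 -401.    62.    26.8  -78.3   28.6]
 [ 554.5 -276.2   59.3   33.6   34.4   27.9]
 [ 589.3  -81.9   83.9   28.    87.8   32. ]
 [ 627.3   26.4  101.4   30.1   88.9   31.7]
 [ 557.1   28.9  101.8   29.5   89.3   32. ]
 [ 540.3  130.4   63.4   29.    89.4   32.7]]
```

>>> servo_tool(
  targets=[
    [0,0,0,0,0,1,0.6],
    [0,0,0,0,0,1,0.6],
    [0,0,0,0,0,0.6,0.6],
    [0,0,0,0,0,0.3,0.6],
    [0,0,0,0,0,0.14,0],
  ],
)

```text
time: 32.17
position: [0.5564, -0.4067, 0.2005]
tcp_rot: [-1.978, -2.439, 0.0]
ft_force: [-0.1, 0.1, 0.0]
grip_width: 0.0508
gripper_force: 0.0
```

>>> servo_tool(
  targets=[
    [0,0,0,0,0,0,0],
    [0,0,0,0,0,0,0],
    [0,0,0,0,0,0,0],
    [0,0,0,0,0,0,0],
    [0,0,0,0,0,0,0],
  ],
)

```text
time: 32.58
position: [0.557, -0.4071, 0.2029]
tcp_rot: [1.977, 2.439, 0.0]
ft_force: [-0.7, 1.4, 7.1]
grip_width: 0.0279
gripper_force: 25.0
```

>>> servo_tool(
  targets=[
    [0,0,0,0,0,0,0],
    [0,0,0,0,0,-0.5,0],
    [0,0,0,0,0,-1,0],
    [0,0,0,0,0,-1,0],
    [0,0,0.74,0,0,-0.5,0],
  ],
)

```text
time: 33.0
position: [0.5571, -0.4073, 0.2805]
tcp_rot: [2.068, 2.361, 0.0]
ft_force: [0.4, -0.3, 0.2]
grip_width: 0.0279
gripper_force: 25.0
```

>>> servo_tool(
  targets=[
    [0,0,0.74,0,0,0,0],
    [0,0,0.74,0,0,0,0],
    [0,0,0,0.96,0.05,0,0],
    [0,0,0,0.96,0.05,0,0],
    [0,0,0,0.96,0.05,0,0],
  ],
)

```text
time: 33.42
position: [0.5619, -0.3344, 0.2777]
tcp_rot: [2.249, 2.193, 0.0]
ft_force: [0.5, -0.2, -0.1]
grip_width: 0.0276
gripper_force: 25.0
```

>>> servo_tool(
  targets=[
    [0,0,0,0.96,0.05,0,0],
    [0,0,0,0.96,0.05,0,0],
    [0,0,0,0.96,0.05,0,0],
    [0,0,0,0.96,0.05,0,0],
    [0,0,0,0.96,0.05,0,0],
  ],
)

```text
time: 33.83
position: [0.5712, -0.2141, 0.2778]
tcp_rot: [2.248, 2.194, 0.0]
ft_force: [0.5, -0.1, -0.7]
grip_width: 0.0278
gripper_force: 25.0
```

>>> servo_tool(
  targets=[
    [0,0,0,0.96,0.05,0,0],
    [0,0,0,0.96,0.05,0,0],
    [0,0,0,0.96,0.05,0,0],
    [0,0,0,0.96,0.05,0,0],
    [0,0,0,0.96,0.05,0,0],
  ],
)

```text
time: 34.25
position: [0.5804, -0.0942, 0.2778]
tcp_rot: [2.248, 2.194, 0.001]
ft_force: [1.2, 0.2, -0.8]
grip_width: 0.0279
gripper_force: 25.0
```

>>> servo_tool(
  targets=[
    [0,0,0,0.96,0.05,0,0],
    [0,0,0,0.96,0.05,0,0],
    [0,0,0,0.96,0.05,0,0],
    [0,0,0,0.96,0.05,0,0],
    [0,0,0,0.96,0.05,0,0],
  ],
)

```text
time: 34.67
position: [0.5895, 0.0257, 0.2778]
tcp_rot: [2.248, 2.194, 0.001]
ft_force: [0.3, -0.3, -0.5]
grip_width: 0.028
gripper_force: 25.0
```

>>> servo_tool(
  targets=[
    [0,0,0,0.96,0.05,0,0],
    [0,0,0,0.96,0.05,0,0],
    [0,0,0,0.96,0.05,0,0],
    [0,0,0,1,0,0,0],
    [0,0,0,0,0,0,0],
  ],
)

```text
time: 35.08
position: [0.5957, 0.1245, 0.2779]
tcp_rot: [2.245, 2.197, 0.002]
ft_force: [0.8, 0.2, 0.3]
grip_width: 0.0279
gripper_force: 25.0
```

>>> servo_tool(
  targets=[
    [0,0,0,0,0,0,0],
    [0,0,0,0,0,0,0],
    [0,0,0,0,0,0,0],
    [0,0,0,0,0,0,0],
    [0,0,0,0,0,0,0],
  ],
)

```text
time: 35.5
position: [0.5956, 0.1206, 0.2768]
tcp_rot: [-2.249, -2.193, 0.0]
ft_force: [-0.0, -0.4, -1.5]
grip_width: 0.028
gripper_force: 25.0
```

```bash
python3 - <<'E'
from h import *
go(.5958,.123,.208,88.5); held()
E
```

```text
t 35.5 pos [0.5956 0.1206 0.2768] phi 88.6 tilt 0.01 | turn shares 0.01 | shift in present axes [0.1  0.01 2.75], in turned [0.1  0.01 2.75]
force [-0.  -0.4 -1.5] width 0.0280 pad 24.999568462371826
bar x 562.1 y 150.9 len 34.5 wid 21.0 ang 90.0
bar x 594.3 y 98.9 len 30.5 wid 16.5 ang 0.0
bar x 596.3 y 138.9 len 30.5 wid 27.5 ang 90.0
```

>>> servo_tool(
  targets=[
    [0,0,0,-0.03,0,1,0],
    [0,0,0,0,0,1,0],
    [0,0,0,0,0,0.4,0],
    [0,0,0,0,0,0.2,0],
    [0,0,0,0,0,0.1,0],
  ],
)

```text
time: 35.97
position: [0.5956, 0.1204, 0.2088]
tcp_rot: [-2.248, -2.194, 0.001]
ft_force: [0.7, 0.5, -0.1]
grip_width: 0.0277
gripper_force: 25.0
```

>>> servo_tool(
  targets=[
    [0,0,0,0,0,0.05,0],
    [0,0,0,0,0,0,0],
    [0,0,0,0,0,0,0.46],
    [0,0,0,0,0,0,0.46],
    [0,0,0,0,0,0,0.46],
  ],
)

```text
time: 36.38
position: [0.5958, 0.1206, 0.2086]
tcp_rot: [2.248, 2.194, 0.001]
ft_force: [-1.0, 0.4, -0.2]
grip_width: 0.0416
gripper_force: 0.0
```

>>> servo_tool(
  targets=[
    [0,0,0,0,0,0,0.46],
    [0,0,0,0,0,-0.5,0.46],
    [0,0,0,0,0,-1,0.46],
    [0,0,0,0,0,-1,0.46],
    [0,0,0,0,0,-0.3,0.6],
  ],
)

```text
time: 36.8
position: [0.5965, 0.1208, 0.2821]
tcp_rot: [2.246, 2.193, 0.005]
ft_force: [1.0, 0.1, 0.4]
grip_width: 0.046
gripper_force: 0.0
```

>>> servo_tool(
  targets=[
    [0,0,0,-0.94,-0.07,0,0.6],
    [0,0,0,-0.94,-0.07,0,0.6],
    [0,0,0,-0.94,-0.07,0,0.6],
    [0,0,0,-0.94,-0.07,0,0.6],
    [0,0,0,-0.94,-0.07,0,0.6],
  ],
)

```text
time: 37.22
position: [0.5837, 0.0023, 0.2784]
tcp_rot: [2.248, 2.195, 0.0]
ft_force: [0.1, 0.1, -0.0]
grip_width: 0.0547
gripper_force: 0.0
```

>>> servo_tool(
  targets=[
    [0,0,0,-0.94,-0.07,0,0.6],
    [0,0,0,-0.94,-0.07,0,0.6],
    [0,0,0,-0.94,-0.07,0,0.6],
    [0,0,0,-0.94,-0.07,0,0.6],
    [0,0,0,-0.94,-0.07,0,0.6],
  ],
)

```text
time: 37.63
position: [0.5721, -0.1151, 0.2784]
tcp_rot: [2.248, 2.194, 0.0]
ft_force: [0.5, 0.6, 0.2]
grip_width: 0.0549
gripper_force: 0.0
```

>>> servo_tool(
  targets=[
    [0,0,0,-0.94,-0.07,0,0.6],
    [0,0,0,-0.94,-0.07,0,0.6],
    [0,0,0,-0.94,-0.07,0,0.6],
    [0,0,0,-0.94,-0.07,0,0.6],
    [0,0,0,-0.94,-0.07,0,0.6],
  ],
)

```text
time: 38.05
position: [0.5605, -0.2323, 0.2783]
tcp_rot: [2.248, 2.194, 0.0]
ft_force: [-0.1, 0.4, -0.5]
grip_width: 0.055
gripper_force: 0.0
```

>>> servo_tool(
  targets=[
    [0,0,0,-0.94,-0.07,0,0.6],
    [0,0,0,-1,-0.05,0,0.6],
    [0,0,0.96,0,0,0,0.6],
    [0,0,0.96,0,0,0,0.6],
    [0,0,0.96,0,0,0,0.6],
  ],
)

```text
time: 38.47
position: [0.5564, -0.2801, 0.2782]
tcp_rot: [2.557, 1.825, -0.0]
ft_force: [-0.1, 0.2, 0.4]
grip_width: 0.0546
gripper_force: 0.0
```

>>> servo_tool(
  targets=[
    [0,0,0.96,0,0,0,0.6],
    [0,0,0.96,0,0,0,0.6],
    [0,0,0.96,0,0,0,0.6],
    [0,0,0.96,0,0,0,0.6],
    [0,0,0.96,0,0,0,0.6],
  ],
)

```text
time: 38.88
position: [0.5566, -0.2796, 0.2783]
tcp_rot: [2.93, 1.132, 0.0]
ft_force: [0.2, -0.2, -0.0]
grip_width: 0.0546
gripper_force: 0.0
```

>>> servo_tool(
  targets=[
    [0,0,0.96,0,0,0,0.6],
    [0,0,0,0,0,0,0.6],
    [0,0,0,0,0,0,0.6],
    [0,0,0,0,0,0,0.6],
    [0,0,0,0,0,0,0.6],
  ],
)

```text
time: 39.3
position: [0.5566, -0.2796, 0.2781]
tcp_rot: [2.98, 0.995, 0.0]
ft_force: [-0.2, 0.5, 0.1]
grip_width: 0.0546
gripper_force: 0.0
```

```bash
python3 - <<'E'
from h import *
go(.5562,-.2795,.2015,36.5)
near(.5562,-.2795); survey()
E
```

```text
t 39.3 pos [ 0.5566 -0.2796  0.2781] phi 36.9 tilt 0.00 | turn shares 0.07 | shift in present axes [-0.01 -0.01  3.06], in turned [-0.01 -0.01  3.06]
force [-0.2  0.5  0.1] width 0.0546 pad 0.0
bar x 559.2 y -278.7 len 62.4 wid 28.6 ang 38.0
scene
[[ 518.8  128.9   62.4   30.3  -88.8   31.3]
 [ 560.8   21.   103.1   32.4   87.8   31.4]
 [ 592.6  -88.1   80.8   31.6   87.6   31.2]
 [ 557.6 -282.5   59.1   32.2   38.2   26.6]]
side
[[ 554.2 -275.9   59.    33.4   39.8   27.7]
 [ 588.7  -82.5   83.    28.9  -89.5   32.2]
 [ 626.7   26.7  100.8   30.2   88.3   32.1]
 [ 556.7   25.8  100.9   28.6   88.3   31.9]
 [ 594.7  121.3   62.7   29.1  -88.4   31.6]
 [ 515.2  134.5   62.8   28.4   88.1   32. ]]
```

>>> servo_tool(
  targets=[
    [0,0,0,0,0,1,0.6],
    [0,0,0,0,0,1,0.6],
    [0,0,0,0,0,0.6,0.6],
    [0,0,0,0,0,0.3,0.6],
    [0,0,0,0,0,0.14,0],
  ],
)

```text
time: 39.87
position: [0.5564, -0.2795, 0.2008]
tcp_rot: [-2.98, -0.991, 0.002]
ft_force: [0.5, 0.0, -0.7]
grip_width: 0.0507
gripper_force: 0.0
```

>>> servo_tool(
  targets=[
    [0,0,0,0,0,0,0],
    [0,0,0,0,0,0,0],
    [0,0,0,0,0,0,0],
    [0,0,0,0,0,0,0],
    [0,0,0,0,0,0,0],
  ],
)

```text
time: 40.28
position: [0.557, -0.2798, 0.203]
tcp_rot: [2.98, 0.991, 0.002]
ft_force: [-0.1, -0.3, 7.9]
grip_width: 0.028
gripper_force: 25.0
```

>>> servo_tool(
  targets=[
    [0,0,0,0,0,0,0],
    [0,0,0,0,0,-0.5,0],
    [0,0,0,0,0,-1,0],
    [0,0,0,0,0,-1,0],
    [0,0,-0.95,0,0,-0.5,0],
  ],
)

```text
time: 40.7
position: [0.5572, -0.2799, 0.2806]
tcp_rot: [2.927, 1.135, 0.003]
ft_force: [0.4, -0.3, -0.4]
grip_width: 0.0279
gripper_force: 25.0
```

>>> servo_tool(
  targets=[
    [0,0,-0.95,0,0,0,0],
    [0,0,-0.95,0,0,0,0],
    [0,0,-0.95,0,0,0,0],
    [0,0,-0.95,0,0,0,0],
    [0,0,-0.95,0,0,0,0],
  ],
)

```text
time: 41.12
position: [0.5566, -0.2796, 0.2781]
tcp_rot: [2.553, 1.83, 0.0]
ft_force: [-0.3, 0.0, -0.9]
grip_width: 0.0278
gripper_force: 25.0
```

>>> servo_tool(
  targets=[
    [0,0,-0.95,0,0,0,0],
    [0,0,-0.95,0,0,0,0],
    [0,0,-1,0,0,0,0],
    [0,0,0,0.95,0.2,0,0],
    [0,0,0,0.95,0.2,0,0],
  ],
)

```text
time: 41.53
position: [0.5679, -0.2325, 0.278]
tcp_rot: [2.253, 2.188, 0.0]
ft_force: [-0.3, 0.5, 0.3]
grip_width: 0.0281
gripper_force: 25.0
```

>>> servo_tool(
  targets=[
    [0,0,0,0.95,0.2,0,0],
    [0,0,0,0.95,0.2,0,0],
    [0,0,0,0.95,0.2,0,0],
    [0,0,0,0.95,0.2,0,0],
    [0,0,0,0.95,0.2,0,0],
  ],
)

```text
time: 41.95
position: [0.5965, -0.1132, 0.278]
tcp_rot: [2.252, 2.189, 0.001]
ft_force: [0.6, -0.5, -0.6]
grip_width: 0.028
gripper_force: 25.0
```

>>> servo_tool(
  targets=[
    [0,0,0,0.95,0.2,0,0],
    [0,0,0,0.95,0.2,0,0],
    [0,0,0,0.95,0.2,0,0],
    [0,0,0,0.95,0.2,0,0],
    [0,0,0,0.95,0.2,0,0],
  ],
)

```text
time: 42.37
position: [0.6248, 0.0048, 0.2781]
tcp_rot: [2.252, 2.19, 0.001]
ft_force: [0.3, -0.4, -0.4]
grip_width: 0.0279
gripper_force: 25.0
```

>>> servo_tool(
  targets=[
    [0,0,0,0.95,0.2,0,0],
    [0,0,0,0.95,0.2,0,0],
    [0,0,0,0.95,0.2,0,0],
    [0,0,0,0.95,0.15,0,0],
    [0,0,0,0.95,0.15,0,0],
  ],
)

```text
time: 42.78
position: [0.6507, 0.1229, 0.2781]
tcp_rot: [2.252, 2.19, 0.001]
ft_force: [-0.2, 0.3, -0.4]
grip_width: 0.0278
gripper_force: 25.0
```

>>> servo_tool(
  targets=[
    [0,0,0,0,0,0,0],
    [0,0,0,0,0,0,0],
    [0,0,0,0,0,0,0],
    [0,0,0,0,0,0,0],
    [0,0,0,0,0,0,0],
  ],
)

```text
time: 43.2
position: [0.6504, 0.1208, 0.2772]
tcp_rot: [2.254, 2.189, -0.0]
ft_force: [-0.5, -0.6, -0.0]
grip_width: 0.0276
gripper_force: 25.0
```

```bash
python3 - <<'E'
from h import *
go(.6498,.1216,.208,88.5); held()
p=snap('scene'); c=cv2.resize(p['frame'][195:305,270:420],None,fx=4,fy=4); cv2.imwrite('pics/t1.png',c[:,:,::-1])
E
```

```text
t 43.2 pos [0.6504 0.1208 0.2772] phi 88.3 tilt 0.00 | turn shares -0.03 | shift in present axes [ 0.03 -0.03  2.77], in turned [ 0.03 -0.03  2.77]
force [-0.5 -0.6 -0. ] width 0.0276 pad 24.999021291732788
bar x 615.9 y 148.5 len 29.5 wid 21.0 ang 90.0
bar x 648.9 y 99.0 len 30.0 wid 16.5 ang 0.0
bar x 651.4 y 139.5 len 31.2 wid 27.7 ang 88.5
bar x 698.8 y 176.7 len 54.3 wid 14.2 ang 163.3
```

View pics/t1.png

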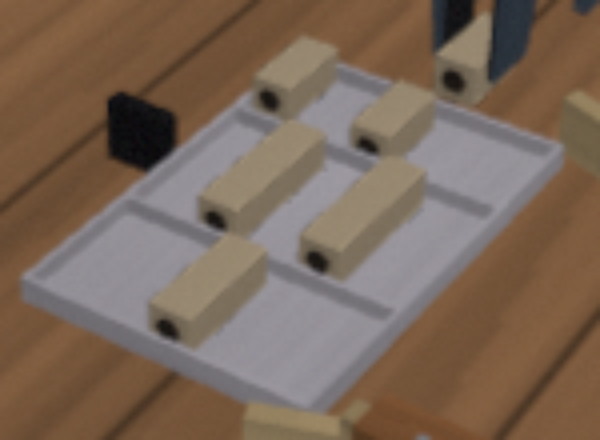

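>>> servo_tool(
  targets=[
    [0,0,0,-0.12,-0.03,1,0],
    [0,0,0,0,0,1,0],
    [0,0,0,0,0,0.4,0],
    [0,0,0,0,0,0.2,0],
    [0,0,0,0,0,0.1,0],
  ],
)

```text
time: 43.72
position: [0.6497, 0.1185, 0.2091]
tcp_rot: [-2.253, -2.189, 0.001]
ft_force: [-0.5, -0.7, -0.0]
grip_width: 0.0277
gripper_force: 25.0
```

>>> servo_tool(
  targets=[
    [0,0,0,0,0,0.06,0],
    [0,0,0,0,0,0,0],
    [0,0,0,0,0,0,0.46],
    [0,0,0,0,0,0,0.46],
    [0,0,0,0,0,0,0.46],
  ],
)

```text
time: 44.13
position: [0.6499, 0.1187, 0.2086]
tcp_rot: [2.252, 2.19, 0.001]
ft_force: [0.0, -0.8, -0.7]
grip_width: 0.0414
gripper_force: 0.0
```

>>> servo_tool(
  targets=[
    [0,0,0,0,0,0,0.46],
    [0,0,0,0,0,-0.5,0.46],
    [0,0,0,0,0,-1,0.46],
    [0,0,0,0,0,-1,0.46],
    [0,0,0,0,0,-1,0.5],
  ],
)

```text
time: 44.55
position: [0.6496, 0.1187, 0.2973]
tcp_rot: [-2.253, -2.19, 0.0]
ft_force: [1.0, -0.0, 0.1]
grip_width: 0.0453
gripper_force: 0.0
```

>>> servo_tool(
  targets=[
    [0,0,0,-0.5,-0.85,-1,0.5],
    [0,0,0,-0.5,-0.85,-1,0.5],
    [0,0,0,-0.5,-0.85,-0.5,0.5],
    [0,0,0,-0.5,-0.85,0,0.5],
    [0,0,0,-0.5,-0.85,0,0.5],
  ],
)

```text
time: 44.97
position: [0.5408, 0.0588, 0.36]
tcp_rot: [2.251, 2.189, 0.003]
ft_force: [0.2, 0.1, -0.6]
grip_width: 0.0456
gripper_force: 0.0
```

>>> servo_tool(
  targets=[
    [0,0,0,-0.5,-0.85,0,0.5],
    [0,0,0,-0.5,-0.85,0,0.5],
    [0,0,0,-0.7,-1,0,0.5],
    [0,0,1,0,0,0,0.5],
    [0,0,1,0,0,0,0.5],
  ],
)

```text
time: 45.38
position: [0.4719, 0.018, 0.3589]
tcp_rot: [2.474, 1.935, 0.001]
ft_force: [0.8, 0.2, 0.2]
grip_width: 0.0455
gripper_force: 0.0
```

>>> servo_tool(
  targets=[
    [0,0,1,0,0,0,0.5],
    [0,0,1,0,0,0,0.5],
    [0,0,1,0,0,0,0.5],
    [0,0,1,0,0,0,0.5],
    [0,0,1,0,0,0,0.5],
  ],
)

```text
time: 45.8
position: [0.473, 0.0186, 0.3589]
tcp_rot: [2.891, 1.229, 0.001]
ft_force: [0.6, -0.3, 0.3]
grip_width: 0.0457
gripper_force: 0.0
```

>>> servo_tool(
  targets=[
    [0,0,1,0,0,0,0.5],
    [0,0,1,0,0,0,0.5],
    [0,0,1,0,0,0,0.5],
    [0,0,1,0,0,0,0.5],
    [0,0,1,0,0,0,0.5],
  ],
)

```text
time: 46.22
position: [0.473, 0.0186, 0.3589]
tcp_rot: [3.111, 0.439, 0.001]
ft_force: [0.6, 0.4, -0.4]
grip_width: 0.0459
gripper_force: 0.0
```

>>> servo_tool(
  targets=[
    [0,0,1,0,0,0,0.5],
    [0,0,1,0,0,0,0.5],
    [0,0,1,0,0,0,0.5],
    [0,0,0,0,0,0,0.5],
    [0,0,0,0,0,0,0.5],
  ],
)

```text
time: 46.63
position: [0.473, 0.0186, 0.3586]
tcp_rot: [3.141, -0.039, 0.001]
ft_force: [-0.0, 0.0, -0.4]
grip_width: 0.0457
gripper_force: 0.0
```

```bash
python3 - <<'E'
from h import *
go(.4725,.018,.201,-1.5); survey()
p=snap('wrist'); save(p,'w2.png')
for z,n in((.017,'oa'),(.045,'ob'),(.056,'oc')):
    im=ortho(p,z,.43,.98,-.21,.21); np.save(n,im)
im=ortho(p,.017,.42,.74,-.2,.2); cv2.imwrite('pics/o3.png',cv2.resize(im,None,fx=1.8,fy=1.8)[:,:,::-1])
E
```

```text
t 46.6 pos [0.473  0.0186 0.3586] phi -1.4 tilt 0.04 | turn shares 0.01 | shift in present axes [-0.02  0.03  6.3 ], in turned [-0.02  0.03  6.3 ]
force [-0.   0.  -0.4] width 0.0457 pad 0.0
scene
[[518.9 128.8  63.3  30.3 -89.7  31.3]
 [597.3 115.1  65.3  29.8  87.9  31.2]
 [560.7  21.  102.8  30.1  88.8  31.2]
 [592.6 -86.6  84.4  30.4 -89.6  31.2]]
side
[[588.7 -82.6  85.5  29.1  89.   32.1]
 [627.2  26.1 102.3  29.1  88.2  32.5]
 [556.7  25.3 102.2  30.2  89.4  31.8]
 [648.2 121.2  61.7  28.8  88.5  32.1]
 [593.9 121.8  63.2  30.4  87.9  31.8]
 [514.4 132.6  61.6  28.6  89.1  31.7]]
```

View pics/o3.png

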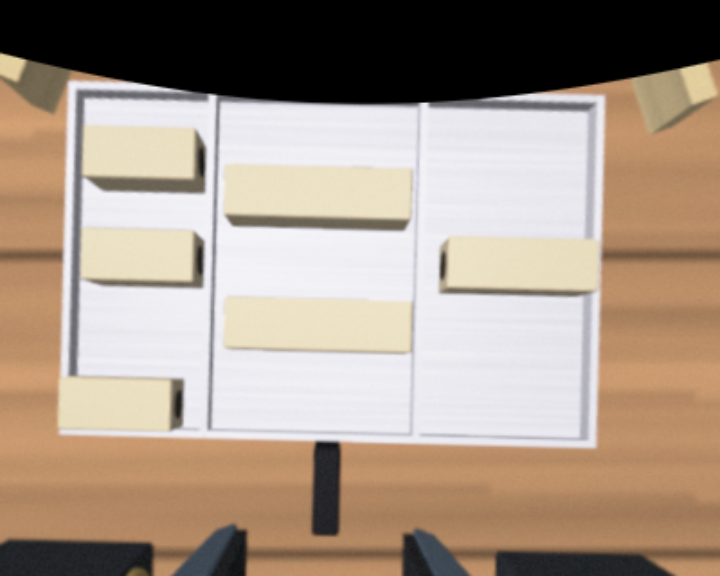

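```bash
python3 - <<'E'
from h import *
for n in('scene','side'):
    w=world(snap(n)); q=w[(w[...,2]>.052)&(w[...,2]<.062)&(w[...,0]>.735)&(w[...,0]<.93)&(abs(w[...,1])<.2)]
    res=[]
    for s in(1,-1):
        pts=[]
        for g in np.arange(.745,.905,.01):
            k=q[(abs(q[:,0]-g)<.005)&(q[:,1]*s>.08)]
            if len(k)>5: pts.append((g,np.percentile(k[:,1]*s,2)*s,np.percentile(k[:,1]*s,98)*s))
        P=np.array(pts)
        if len(P)>4:
            for c in(1,2):
                a=np.polyfit(P[:,0]-.728,P[:,c],1); print(n,s,('inner','outer')[c-1],'yaw %.2f y at mouth %.1f'%(np.degrees(np.arctan(a[0])),a[1]*1000))
    for s in(1,-1): k=q[q[:,1]*s>.08]; print('lip x range',np.percentile(k[:,0],[1,99]))
    e=w[(w[...,2]>.02)&(w[...,2]<.062)&(w[...,0]>.915)&(w[...,0]<.97)&(abs(w[...,1])<.1)]
    print('stop x',np.percentile(e[:,0],[2,50,98]),len(e))
p=snap('wrist'); im=ortho(p,.045,.43,.51,-.02,.06,.5); m=(im.max(2)<70).astype(np.uint8)
for c in cv2.findContours(m,cv2.RETR_EXTERNAL,cv2.CHAIN_APPROX_NONE)[0]:
    if cv2.contourArea(c)>500:
        (u,v),s,a=cv2.minAreaRect(c); print('fin',510-v/2,60-u/2,np.array(s)/2,a)
im=ortho(p,.017,.43,.74,-.2,.2); h=cv2.cvtColor(im,cv2.COLOR_RGB2HSV); m=((h[...,1]<45)&(h[...,2]>100)).astype(np.uint8)
for r in (100,150,200): u=np.nonzero(m[r])[0]; print('x',740-r,'y',200-u.min(),200-u.max())
E
```

```text
scene 1 inner yaw -2.35 y at mouth 143.8
scene 1 outer yaw -1.92 y at mouth 176.4
scene -1 inner yaw -2.05 y at mouth -142.0
scene -1 outer yaw -1.91 y at mouth -174.4
lip x range [0.74516969 0.92805568]
lip x range [0.73780121 0.92830537]
stop x [0.93778979 0.94832515 0.95401491] 654
side 1 inner yaw -1.86 y at mouth 148.2
side 1 outer yaw -2.44 y at mouth 180.8
side -1 inner yaw -1.88 y at mouth -137.6
side -1 outer yaw -1.37 y at mouth -170.5
lip x range [0.74064502 0.9280912 ]
lip x range [0.7364969  0.92779391]
stop x [0.9317634  0.93865921 0.95032448] 533
fin 475.00933837890625 18.985397338867188 [12.56498432 46.18376541] 1.1017061471939087
x 640 y 164 -134
x 590 y 165 -133
x 540 y 166 -131
```

>>> servo_tool(
  targets=[
    [0,0,0,0,0,1,0.5],
    [0,0,0,0,0,1,0.5],
    [0,0,0,0,0,1,0.5],
    [0,0,0,0,0,1,0.5],
    [0,0,0,0,0,1,0.5],
  ],
  grip_force=40,
)

```text
time: 47.35
position: [0.473, 0.0186, 0.232]
tcp_rot: [3.141, -0.043, 0.001]
ft_force: [0.8, 0.0, -0.3]
grip_width: 0.0457
gripper_force: 0.0
```

>>> servo_tool(
  targets=[
    [0,0,0,0,0,0.7,0.5],
    [0,0,0,0,0,0.35,0.5],
    [0,0,0,0,0,0.2,0.5],
    [0,0,0,0,0,0,0],
    [0,0,0,0,0,0,0],
  ],
)

```text
time: 47.77
position: [0.4734, 0.0186, 0.2024]
tcp_rot: [-3.141, 0.044, -0.001]
ft_force: [-0.5, -0.3, 0.1]
grip_width: 0.0352
gripper_force: 0.0
```

>>> servo_tool(
  targets=[
    [0,0,0,0,0,0,0],
    [0,0,0,0,0,0,0],
    [0,0,0,0,0,0,0],
    [0,0,0,0,0,0,0],
    [0,0,0,0,0,0,0],
  ],
)

```text
time: 48.18
position: [0.4734, 0.0186, 0.2024]
tcp_rot: [3.141, -0.044, 0.002]
ft_force: [-2.0, -0.6, 8.4]
grip_width: 0.0139
gripper_force: 40.0
```

>>> servo_tool(
  targets=[
    [0,0,0.03,0,0.06,0,0],
    [0,0,0.03,0,0.08,0,0],
    [0,0,0.03,0,0.08,0,0],
    [0,0,0,0,0.06,0,0],
    [0,0,0,0,0,0,0],
  ],
)

```text
time: 48.6
position: [0.4733, 0.0117, 0.2024]
tcp_rot: [3.141, -0.058, 0.002]
ft_force: [0.3, 0.8, 5.9]
grip_width: 0.0139
gripper_force: 40.0
```

```bash
python3 - <<'E'
from h import *
go(.473,.0119,.201,-2); p=snap('wrist')
im=ortho(p,.017,.43,.74,-.2,.2); h=cv2.cvtColor(im,cv2.COLOR_RGB2HSV); m=((h[...,1]<45)&(h[...,2]>100)).astype(np.uint8)
for r in (100,125,150,175,200): u=np.nonzero(m[r])[0]; print('x',740-r,'y',200-u.min(),200-u.max())
survey()
E
```

```text
t 48.6 pos [0.4733 0.0117 0.2024] phi -2.1 tilt 0.09 | turn shares -0.02 | shift in present axes [-0.01 -0.01  0.06], in turned [-0.01 -0.01  0.06]
force [0.3 0.8 5.9] width 0.0139 pad 40.00814080238342
x 640 y 155 141
x 615 y 156 -141
x 590 y 157 -49
x 565 y 158 -140
x 540 y 159 -139
scene
[[519.3 118.9  65.7  28.3  88.2  31.3]
 [598.  109.5  64.3  29.2  89.8  31.3]
 [652.2 107.1  65.1  30.4  89.3  31.1]
 [560.9  13.  106.5  30.9  87.8  31.1]
 [631.1  13.5 104.5  30.4  88.3  31.3]
 [592.  -95.9  81.8  29.3  88.9  31.6]]
side
[[588.4 -88.9  85.   28.   86.8  32.3]
 [627.1  19.6 102.5  29.4  89.4  32.1]
 [556.7  18.6 101.9  29.6  87.4  31.7]
 [648.3 114.3  62.9  29.3  89.1  31.7]
 [593.5 114.4  64.3  30.3  88.2  32. ]
 [516.1 127.5  64.   28.1  88.1  32.1]]
```

>>> servo_tool(
  targets=[
    [0,0,0,0.1,0,0,0],
    [0,0,0,0.2,0,0,0],
    [0,0,0,0.3,0,0,0],
    [0,0,0,0.3,0,0,0],
    [0,0,0,0.3,0,0,0],
  ],
)

```text
time: 49.17
position: [0.5017, 0.0106, 0.2021]
tcp_rot: [-3.141, 0.059, 0.008]
ft_force: [-17.8, 0.2, 26.6]
grip_width: 0.0143
gripper_force: 40.0
```

>>> servo_tool(
  targets=[
    [0,0,0,0.3,0,0,0],
    [0,0,0,0.3,0,0,0],
    [0,0,0,0.3,0,0,0],
    [0,0,0,0.2,0,0,0],
    [0,0,0,0.1,0,0,0],
  ],
)

```text
time: 49.58
position: [0.5322, 0.0094, 0.2021]
tcp_rot: [-3.141, 0.059, 0.006]
ft_force: [-18.7, -0.1, 27.1]
grip_width: 0.0138
gripper_force: 40.0
```

```bash
python3 - <<'E'
from h import *
go(.7136,.0036,.2015,-2)
p=snap('side'); c=cv2.resize(p['frame'][170:310,150:370],None,fx=3.4,fy=3.4); cv2.imwrite('pics/t2.png',c[:,:,::-1])
p=snap('wrist'); f=p['frame']; im=ortho(p,.017,.56,.80,-.2,.2); cv2.imwrite('pics/o4.png',cv2.resize(im,None,fx=1.8,fy=1.8)[:,:,::-1])
E
```

```text
t 49.6 pos [0.5322 0.0094 0.2021] phi -2.2 tilt 0.24 | turn shares -0.03 | shift in present axes [ 7.26 -0.04  0.02], in turned [ 7.26 -0.02  0.02]
force [-18.7  -0.1  27.1] width 0.0138 pad 40.006075501441956
```

View pics/o4.png

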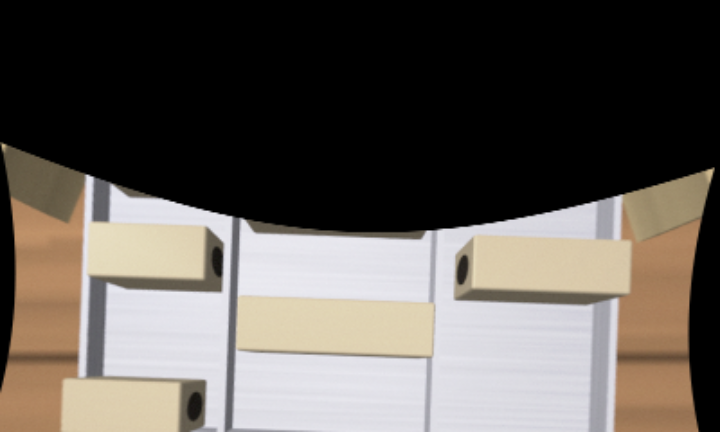

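>>> servo_tool(
  targets=[
    [0,0,0,0,0,-0.04,0],
    [0,0,0,0,0,0,0],
    [0,0,0,0.1,0,0,0],
    [0,0,0,0.2,0,0,0],
    [0,0,0,0.3,0,0,0],
  ],
)

```text
time: 50.1
position: [0.5479, 0.0088, 0.2025]
tcp_rot: [3.141, -0.059, -0.001]
ft_force: [-0.2, 0.5, -6.3]
grip_width: 0.0137
gripper_force: 40.0
```

>>> servo_tool(
  targets=[
    [0,0,0,0.3,0,0,0],
    [0,0,0,0.3,0,0,0],
    [0,0,0,0.3,0,0,0],
    [0,0,0,0.3,0,0,0],
    [0,0,0,0.3,0,0,0],
  ],
)

```text
time: 50.52
position: [0.5861, 0.0074, 0.2026]
tcp_rot: [3.141, -0.059, -0.0]
ft_force: [-0.4, -0.1, -7.3]
grip_width: 0.0136
gripper_force: 40.0
```

```bash
python3 - <<'E'
from h import *
go(.7136,.0036,.2015,-2); print(bot.get_obs()['ft_torque'])
E
```

```text
t 50.5 pos [0.5861 0.0074 0.2026] phi -2.2 tilt 0.00 | turn shares -0.03 | shift in present axes [ 5.1  -0.04  0.05], in turned [ 5.1  -0.03  0.05]
force [-0.4 -0.1 -7.3] width 0.0136 pad 39.99855279922485
[0.11008627 0.9051328  0.01845802]
```

>>> servo_tool(
  targets=[
    [0,0,-0.02,0.3,0,0.02,0],
    [0,0,0,0.3,0,0,0],
    [0,0,0,0.3,0,0,0],
    [0,0,0,0.3,0,0,0],
    [0,0,0,0.3,0,0,0],
  ],
)

```text
time: 50.93
position: [0.6235, 0.006, 0.2023]
tcp_rot: [3.141, -0.056, 0.0]
ft_force: [-1.4, -0.4, -4.4]
grip_width: 0.0141
gripper_force: 40.0
```

>>> servo_tool(
  targets=[
    [0,0,0,0.3,0,0,0],
    [0,0,0,0.3,0,0,0],
    [0,0,0,0.3,0,0,0],
    [0,0,0,0.3,0,0,0],
    [0,0,0,0.3,0,0,0],
  ],
)

```text
time: 51.35
position: [0.661, 0.0047, 0.2022]
tcp_rot: [3.141, -0.056, 0.0]
ft_force: [-1.6, -0.9, -3.3]
grip_width: 0.0135
gripper_force: 40.0
```

```bash
python3 - <<'E'
from h import *
go(.7136,.0036,.2015,-2); survey()
p=snap('scene'); c=cv2.resize(p['frame'][190:360,290:530],None,fx=3.2,fy=3.2); cv2.imwrite('pics/t3.png',c[:,:,::-1])
E
```

```text
t 51.4 pos [0.661  0.0047 0.2022] phi -2.0 tilt 0.00 | turn shares -0.01 | shift in present axes [ 2.11 -0.03  0.03], in turned [ 2.11 -0.03  0.03]
force [-1.6 -0.9 -3.3] width 0.0135 pad 39.999046325683594
scene
[[706.1 114.6  63.9  28.3 -89.7  31.3]
 [747.5   7.3 104.   29.8  88.6  31.4]
 [778.8 -90.6  59.3  29.   86.   31.3]]
side
[[777.6 -81.9  54.6  27.1 -85.1  32.4]
 [816.2  10.2 103.5  30.8  86.7  31.7]
 [745.6  12.  102.5  28.6  88.8  32.5]
 [834.9  98.9  49.4  32.6 -85.5  32.3]
 [782.9  99.7  50.7  28.7  83.   31.6]
 [703.7 120.5  64.2  29.8  88.2  31.9]]
```

View pics/t3.png

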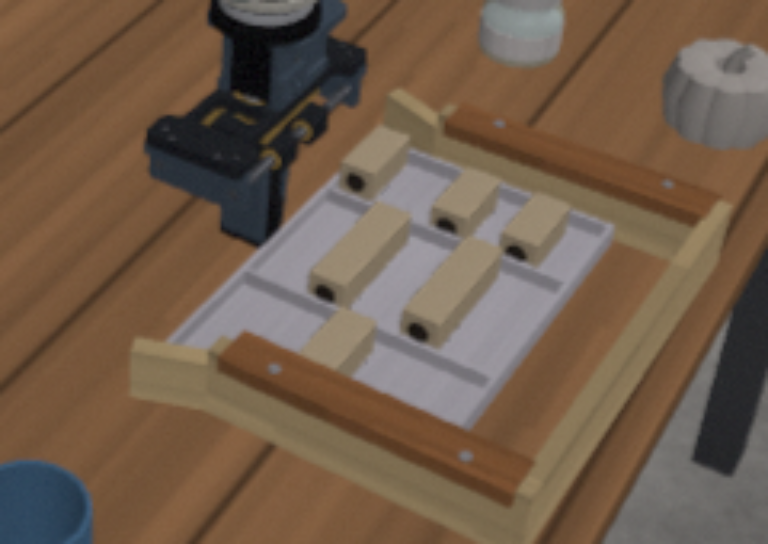

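The tray is inside the rack, well aligned, with all props in their rows. I'll slow down for the stop.

>>> servo_tool(
  targets=[
    [0,0,0,0.3,0,0,0],
    [0,0,0,0.3,0,0,0],
    [0,0,0,0.3,0,0,0],
    [0,0,0,0.2,0,0,0],
    [0,0,0,0.2,0,0,0],
  ],
)

```text
time: 51.92
position: [0.6931, 0.0035, 0.2021]
tcp_rot: [3.141, -0.056, -0.0]
ft_force: [-3.9, 0.4, -0.6]
grip_width: 0.014
gripper_force: 40.0
```

>>> servo_tool(
  targets=[
    [0,0,0,0.1,0,0,0],
    [0,0,0,0.1,0,0,0],
    [0,0,0,0.1,0,0,0],
    [0,0,0,0.1,0,0,0],
    [0,0,0,0.05,0,0,0],
  ],
)

```text
time: 52.33
position: [0.7041, 0.0031, 0.2022]
tcp_rot: [3.141, -0.056, 0.0]
ft_force: [-2.0, -0.2, -4.8]
grip_width: 0.0139
gripper_force: 40.0
```

>>> servo_tool(
  targets=[
    [0,0,0,0.05,0,0,0],
    [0,0,0,0.05,0,0,0],
    [0,0,0,0.05,0,0,0],
    [0,0,0,0.05,0,0,0],
    [0,0,0,0.05,0,0,0],
  ],
)

```text
time: 52.75
position: [0.7103, 0.0029, 0.2022]
tcp_rot: [3.141, -0.056, -0.0]
ft_force: [-2.8, -0.3, -3.4]
grip_width: 0.0138
gripper_force: 40.0
```

```bash
python3 - <<'E'
from h import *
go(.7136,.0036,.2015,-2)
E
```

```text
t 52.8 pos [0.7103 0.0029 0.2022] phi -2.0 tilt 0.00 | turn shares -0.01 | shift in present axes [ 0.13 -0.03  0.03], in turned [ 0.13 -0.03  0.03]
force [-2.8 -0.3 -3.4] width 0.0138 pad 39.99936282634735
```

>>> servo_tool(
  targets=[
    [0,0,0,0.04,0,0,0],
    [0,0,0,0.04,0,0,0],
    [0,0,0,0.04,0,0,0],
    [0,0,0,0.04,0,0,0],
    [0,0,0,0,0,0,0],
  ],
)

```text
time: 53.17
position: [0.7144, 0.0028, 0.2023]
tcp_rot: [-3.141, 0.056, -0.0]
ft_force: [-0.6, -0.7, -4.7]
grip_width: 0.0138
gripper_force: 40.0
```

>>> servo_tool(
  targets=[
    [0,0,0,0.03,0,0,0],
    [0,0,0,0.03,0,0,0],
    [0,0,0,0,0,0,0],
    [0,0,0,0,0,0,0],
    [0,0,0,0,0,0,0],
  ],
)

```text
time: 53.58
position: [0.7158, 0.0027, 0.2023]
tcp_rot: [-3.141, 0.056, -0.001]
ft_force: [-0.3, -0.2, -5.3]
grip_width: 0.014
gripper_force: 40.0
```

>>> servo_tool(
  targets=[
    [0,0,0,0.03,0,0,0],
    [0,0,0,0.03,0,0,0],
    [0,0,0,0,0,0,0],
    [0,0,0,0,0,0,0],
    [0,0,0,0,0,0,0],
  ],
)

```text
time: 54.0
position: [0.7173, 0.0027, 0.2023]
tcp_rot: [3.141, -0.056, 0.0]
ft_force: [-0.2, 0.1, -4.7]
grip_width: 0.0137
gripper_force: 40.0
```

>>> servo_tool(
  targets=[
    [0,0,0,0.03,0,0,0],
    [0,0,0,0.02,0,0,0],
    [0,0,0,0,0,0,0],
    [0,0,0,0,0,0,0],
    [0,0,0,0,0,0,0],
  ],
)

```text
time: 54.42
position: [0.7185, 0.0027, 0.2022]
tcp_rot: [-3.141, 0.056, -0.0]
ft_force: [-1.2, -0.1, -3.8]
grip_width: 0.0136
gripper_force: 40.0
```

```bash
python3 - <<'E'
from h import *
go(.7136,.0036,.2015,-2)
p=snap('scene'); c=cv2.resize(p['frame'][190:360,290:530],None,fx=3.2,fy=3.2); cv2.imwrite('pics/t4.png',c[:,:,::-1])
E
```

```text
t 54.4 pos [0.7185 0.0027 0.2022] phi -2.0 tilt 0.01 | turn shares -0.01 | shift in present axes [-0.2  -0.03  0.03], in turned [-0.2  -0.03  0.03]
force [-1.2 -0.1 -3.8] width 0.0136 pad 39.99909818172455
```

View pics/t4.png

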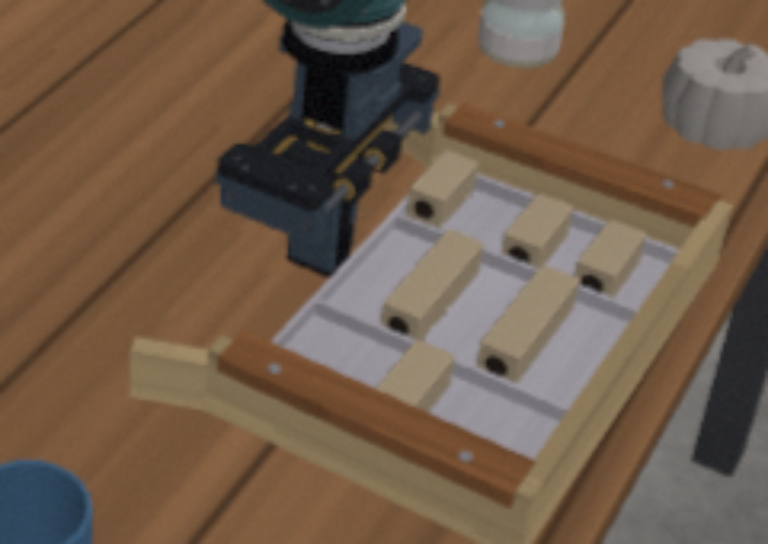

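>>> servo_tool(
  targets=[
    [0,0,0,0.03,0,0.02,0],
    [0,0,0,0.03,0,0,0],
    [0,0,0,0,0,0,0],
    [0,0,0,0,0,0,0],
    [0,0,0,0,0,0,0],
  ],
)

```text
time: 54.88
position: [0.72, 0.0026, 0.2021]
tcp_rot: [-3.141, 0.056, -0.0]
ft_force: [-4.3, 0.9, 5.2]
grip_width: 0.0143
gripper_force: 40.0
```

>>> servo_tool(
  targets=[
    [0,0,0,0.03,0,0,0],
    [0,0,0,0.03,0,0,0],
    [0,0,0,0,0,0,0],
    [0,0,0,0,0,0,0],
    [0,0,0,0,0,0,0],
  ],
)

```text
time: 55.3
position: [0.7212, 0.0025, 0.2021]
tcp_rot: [3.141, -0.056, -0.002]
ft_force: [-10.1, 0.4, 10.1]
grip_width: 0.0144
gripper_force: 40.0
```

>>> servo_tool(
  targets=[
    [0,0,0,0.03,0,0,0],
    [0,0,0,0.03,0,0,0],
    [0,0,0,0,0,0,0],
    [0,0,0,0,0,0,0],
    [0,0,0,0,0,0,0],
  ],
)

```text
time: 55.72
position: [0.7219, 0.0025, 0.2021]
tcp_rot: [3.141, -0.056, -0.007]
ft_force: [-20.3, -0.9, 18.4]
grip_width: 0.0139
gripper_force: 40.0
```

>>> servo_tool(
  targets=[
    [0,0,0,0,0,-0.03,0],
    [0,0,0,0,0,0,0],
    [0,0,0,0.02,0,0,0],
    [0,0,0,0,0,0,0],
    [0,0,0,0,0,0,0],
  ],
)

```text
time: 56.13
position: [0.7221, 0.0023, 0.2021]
tcp_rot: [3.141, -0.055, -0.008]
ft_force: [-17.9, -1.8, 10.4]
grip_width: 0.0137
gripper_force: 40.0
```

>>> servo_tool(
  targets=[
    [0,0,0,0.03,0,0,0],
    [0,0,0,0,0,0,0],
    [0,0,0,0,0,0,0],
    [0,0,0,0,0,0,0],
    [0,0,0,0,0,0,0],
  ],
)

```text
time: 56.55
position: [0.7224, 0.0023, 0.2021]
tcp_rot: [3.141, -0.055, -0.01]
ft_force: [-22.8, -2.8, 14.5]
grip_width: 0.0137
gripper_force: 40.0
```

```bash
python3 - <<'E'
from h import *
go(.7136,.0036,.2015,-2)
p=snap('side'); c=cv2.resize(p['frame'][170:300,160:310],None,fx=4.5,fy=4.5,interpolation=cv2.INTER_CUBIC); cv2.imwrite('pics/t5.png',c[:,:,::-1])
E
```

```text
t 56.5 pos [0.7224 0.0023 0.2021] phi -2.0 tilt 0.37 | turn shares -0.00 | shift in present axes [-0.36 -0.04  0.02], in turned [-0.36 -0.04  0.02]
force [-22.8  -2.8  14.5] width 0.0137 pad 40.004820227622986
```

View pics/t5.png

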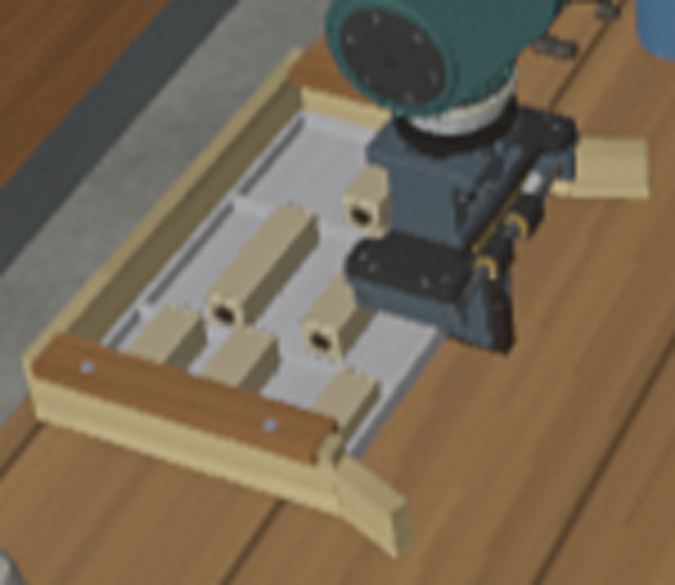

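>>> servo_tool(
  targets=[
    [0,0,0,0.03,0,0,0],
    [0,0,0,0.02,0,0,0],
    [0,0,0,0,0,0,0],
    [0,0,0,0,0,0,0],
    [0,0,0,0,0,0,0],
  ],
)

```text
time: 57.02
position: [0.7231, 0.0023, 0.202]
tcp_rot: [3.141, -0.055, -0.014]
ft_force: [-29.7, -2.1, 21.6]
grip_width: 0.014
gripper_force: 40.0
```

The tip stays still while the force rises, so the tray is hard against the stop. Releasing and lifting clear.

>>> servo_tool(
  targets=[
    [0,0,0,0,0,0,0.4],
    [0,0,0,0,0,0,0.4],
    [0,0,0,0,0,0,0.4],
    [0,0,0,0,0,0,0.4],
    [0,0,0,0,0,0,0.4],
  ],
)

```text
time: 57.43
position: [0.7253, 0.0023, 0.2022]
tcp_rot: [3.141, -0.056, -0.001]
ft_force: [-5.8, -0.1, -0.2]
grip_width: 0.0366
gripper_force: 2.5
```

>>> servo_tool(
  targets=[
    [0,0,0,0,0,-0.5,0.4],
    [0,0,0,0,0,-1,0.4],
    [0,0,0,0,0,-1,0.4],
    [0,0,0,0,0,-1,0.4],
    [0,0,0,0,0,-1,0.4],
  ],
)

```text
time: 57.85
position: [0.7259, 0.0024, 0.3175]
tcp_rot: [-3.141, 0.056, -0.004]
ft_force: [0.9, 0.3, 0.6]
grip_width: 0.0369
gripper_force: 0.0
```

>>> servo_tool(
  targets=[
    [0,0,0,-1,0,-1,0.4],
    [0,0,0,-1,0,-0.5,0.4],
    [0,0,0,-1,0,0,0.4],
    [0,0,0,-1,0,0,0.4],
    [0,0,0,-1,0,0,0.4],
  ],
)

```text
time: 58.27
position: [0.5998, 0.0069, 0.3541]
tcp_rot: [-3.141, 0.056, -0.005]
ft_force: [-0.2, -1.1, 0.6]
grip_width: 0.0364
gripper_force: 0.0
```

>>> servo_tool(
  targets=[
    [0,0,0,-1,0,0,0.4],
    [0,0,0,-1,0,0,0.4],
    [0,0,0,0,0,0,0.4],
    [0,0,0,0,0,0,0.4],
    [0,0,0,0,0,0,0.4],
  ],
)

```text
time: 58.68
position: [0.5514, 0.0086, 0.3537]
tcp_rot: [-3.141, 0.056, -0.004]
ft_force: [-0.5, -0.1, 0.0]
grip_width: 0.0366
gripper_force: 0.0
```

```bash
python3 - <<'E'
from h import *
go(.7136,.0036,.2015,-2); survey()
p=snap('wrist'); im=ortho(p,.03,.65,.97,-.2,.2); cv2.imwrite('pics/o6.png',cv2.resize(im,None,fx=1.8,fy=1.8)[:,:,::-1])
p=snap('scene'); c=cv2.resize(p['frame'][190:360,290:530],None,fx=3.2,fy=3.2); cv2.imwrite('pics/t6.png',c[:,:,::-1])
w=world(p); q=w[(abs(w[...,0]-.72)<.06)&(abs(w[...,1])<.06)&(w[...,2]>.036)&(w[...,2]<.055)]
print('fin',len(q),np.median(q,0) if len(q) else 0)
E
```

```text
t 58.7 pos [0.5514 0.0086 0.3537] phi -2.0 tilt 0.16 | turn shares -0.01 | shift in present axes [ 6.49 -0.03  6.09], in turned [ 6.49 -0.03  6.09]
force [-0.5 -0.1  0. ] width 0.0366 pad 0.0
scene
[[807.6   4.2 103.2  29.7  88.1  31.2]
 [839.3 -93.5  60.6  28.3  89.2  31.6]]
side
[[874.    8.2 101.6  30.4  88.5  31.7]
 [803.6   9.9 103.4  30.1  88.1  31.6]
 [895.1  98.6  49.9  30.3  89.7  32.4]
 [841.2 100.   51.9  28.7  86.   31.7]
 [762.6 109.6  51.6  28.5 -88.6  32.4]]
fin 119 [ 0.72351877 -0.00244556  0.0419875 ]
```

View pics/t6.png

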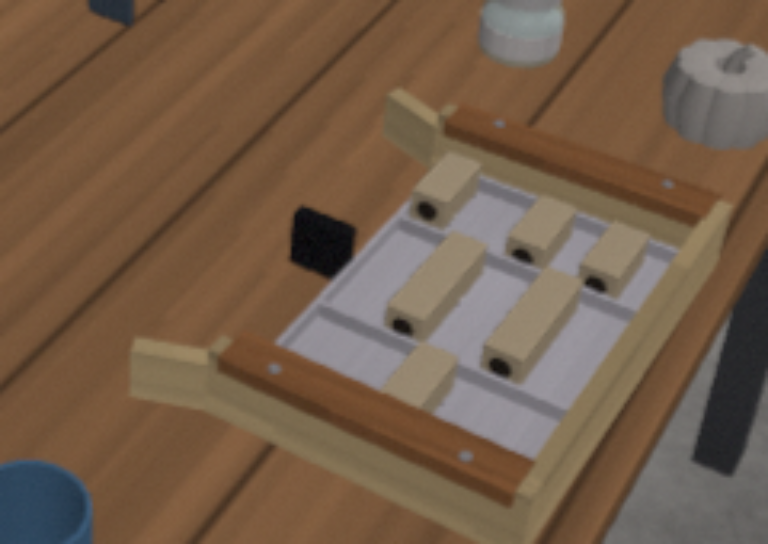

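View pics/o6.png

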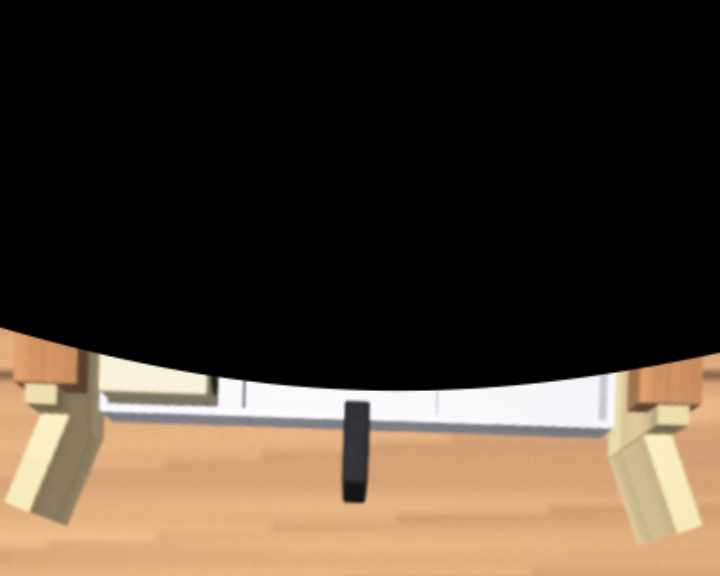

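```bash
python3 -c "
from plant import bot
print(bot.close_job())"
```

```text
the job is handed in; nothing more can be done
None
```

I sorted all six props that were on the bench into their rows (three 60 mm, one 80 mm, two 100 mm), then slid the tray in until it pressed against the end stop. The last pictures show the props still lying in their rows, and I never touched the jar, the mug or the two look-alikes. The job is handed in, and no verdict came back.

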